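# Pack the two-layer stationery box in the archive office

## Task

Pack the stationery box on the desk: set the red stapler and the hole punch upright in the bottom recesses cut for them, then fit the white lift-out tray over them, level and fully down on its shoulders inside the box, and only then lay the reading glass flat in the tray's long open compartment. Set everything down without dropping it, and leave the mug, the pen pot and the tape dispenser where they stand.

Things in the scene. Friction and masses are not known exactly. Their poses are not given: they have to be found in the camera images.
- box: Blue steel box, open on top, fixed to the desk. Outside 246 (x) by 174 (y) mm, inside 240 by 168, rim 84 mm above the desk. Origin: centre of its underside, z up, x along its long side. Floor 4 mm thick; on it a grey moulded insert, top 20 mm above the desk, with two recesses 16 mm deep, long along y. Grey shoulders 10 mm wide along both short ends, tops at 62 mm, carry the tray.
- stapler_bay (a point): Centre of the floor of the stapler's recess: 56 mm towards -x from the box's centre, 4 mm above the desk; recess 46 (x) by 134 (y) mm. The stapler may lie either way round.
- punch_bay (a point): Centre of the floor of the punch's recess: 56 mm towards +x from the box's centre, 4 mm above the desk; recess 60 (x) by 114 (y) mm. The punch may lie either way round.
- tray_seat (a point): Where the middle of the tray's underside comes when it is home: centre of the box, 62 mm above the desk. The tray's x lies along the box's x, either way round, with 4 mm to spare on each side.
- tray: White plastic tray, loose, 280 g, 232 (x) by 160 (y) mm, walls 26 mm high, floor 3 mm. Origin: centre of its underside. Black grip bar over the centre, 94 mm long (along y), 14 mm wide, 38 to 60 mm above the underside. The +x half is one long open compartment, 110 (x) by 154 (y) mm, centred at x = +58 mm; the -x half has low ribs and clip pockets.
- stapler: Red and black desk stapler, loose, about 220 g: 124 mm long (its y), base 36 mm wide (x) and 7 mm thick, 51 mm high; the red arm, 30 mm wide with straight sides, spans 25 to 51 mm above the underside. Origin: centre of its underside, z up.
- punch: Two-hole paper punch, loose, about 240 g: 104 mm long (its y), black base 50 mm wide (x) and 9 mm thick, 52 mm high; the grey lever, locked down, 38 mm wide with straight sides, spans 32 to 52 mm above the underside. Origin: centre of its underside, z up.
- glass: Reading glass lying flat, loose, about 90 g, 140 mm long (its y). Round black lens frame, 60 mm across and 12 mm thick, centred at y = +40 mm; dark wooden handle 20 mm wide (x) and 14 mm thick from y = -70 to +6 mm. It balances about its origin, the middle of its length on its underside.
- dispenser: Bystander: black desk tape dispenser with an amber roll, 50 (x) by 130 (y) mm, 65 mm high. Origin: centre of its underside.
- mug: Bystander: white mug, 82 mm across, 95 mm high. Origin: centre of its underside.
- penpot: Bystander: blue pen pot with pens, 74 mm across, 145 mm high with the pens. Origin: centre of its underside.
There are look-alikes about, which are no part of the job. There is more than one size of the glass; the one meant has the size given above.

How it is judged (in metres and radians):
On the way, in this order (a step that is already met when the one before it is completed fails the run):
1. the stapler and the punch stand upright in their recesses, both released (horizontal distance between stapler and stapler_bay below 0.01 m and z of stapler in the frame of box between 0.001 and 0.007 m and angle between each of stapler, punch's own z axis and vertical below 0.08 rad and horizontal distance between punch and punch_bay below 0.01 m and z of punch in the frame of box between 0.001 and 0.007 m and contact force between the fingers and stapler below 0.05 N and contact force between the fingers and punch below 0.05 N), for 0.2 s.
2. the tray is home on its shoulders, with the stapler and the punch still in their recesses (horizontal distance between stapler and stapler_bay below 0.01 m and z of stapler in the frame of box between 0.001 and 0.007 m and angle between each of stapler, punch's own z axis and vertical below 0.08 rad and horizontal distance between punch and punch_bay below 0.01 m and z of punch in the frame of box between 0.001 and 0.007 m and horizontal distance between tray and tray_seat below 0.01 m and z of tray in the frame of box between 0.059 and 0.065 m and angle between tray's own z axis and vertical below 0.025 rad), for 0.2 s.
3. the reading glass lies flat in the long compartment of the fitted tray (all of step 2 and x of glass in the frame of tray between 0.025 and 0.095 m and y of glass in the frame of tray between -0.02 and 0.02 m and z of glass in the frame of tray between 0 and 0.007 m and angle between glass's own z axis and vertical below 0.08 rad), for 0.2 s.
At the end, for the whole second after the job is handed in: Stapler and punch upright in their recesses (centre within 10 mm, within 3 mm of the floor); tray within 10 mm of centre, within 3 mm of its 62 mm seat height, level to 0.025 rad; reading glass flat on the floor of the tray's long compartment (x 25 to 95 mm, y within 20 mm); all at rest (all of step 3 and linear speed of each of stapler, punch, tray, glass below 0.02 m/s); the robot touches nothing.
It fails at once if the tape dispenser, mug or pen pot is moved more than 30 mm (distance of any of dispenser, mug, penpot from where it was at the start of the episode above 0.03 m).
It fails at once if the stapler, punch, tray or reading glass is dropped (falls free faster than 0.7 m/s, about 25 mm) ((linear speed of stapler above 0.7 m/s and contact force between the fingers and stapler below 0.01 N) or (linear speed of punch above 0.7 m/s and contact force between the fingers and punch below 0.01 N) or (linear speed of tray above 0.7 m/s and contact force between the fingers and tray below 0.01 N) or (linear speed of glass above 0.7 m/s and contact force between the fingers and glass below 0.01 N)).
It also fails if it takes over 72 s, if anything falls off the work surface, if the arm or the gripper's body presses on something with over 40 N, if the wrist force passes 120 N, or if a joint passes its speed limit or range.

## Robot

A 6-joint arm with a two-finger parallel gripper is mounted at the origin on the work surface. World frame = base frame: x ahead of the robot, y to its left, z up, the work surface at z = 0. Lengths are in mm, angles in rad, forces in N, time in s.
With the tool pointing down it reaches from about 275 to 750 mm from the base axis. Payload 10.2 kg.
Tool frame: the origin (TCP) lies midway between the tips of the shut fingers; the grasp point (between the pads) lies 19 mm behind it (ctrl.grip_depth is the distance from the TCP to the grasp point, in mm); y points along the fingers, x is the direction in which the jaws open and shut, and the axes are right-handed (so a half turn about y gives the same grasp; the last joint's range is limited). The gripper opens to 85 mm and grips with 20 to 120 N. Pads are 22 mm wide; open, the fingers measure 114 mm over their backs; the gripper's body (76 mm by 85 mm) begins 54 mm behind the grasp point. The pads swing forward as they close: fully open they stand 13 mm farther back than shut.
Start: joints at [-1.547, 0.313, 1.498, -0, 1.331, -0.223], TCP at [128.245, -509.101, 210.194] pointing down, gripper open.
Joint ranges: [-2.94, 2.94], [-0.97, 2.17], [0.19, 2.56], [-1.23, 4.37], [0.02, 3.11], [-2.88, 2.88]. Speed limits (rad/s): [2.39, 2.39, 3.01, 3.14, 3.14, 3.14].

## Interface

Orientations are given as a unit quaternion [w, x, y, z].
In Python, from rig import ctrl gives the robot as it stands. The module is installed in compiled form; this text tells all that it offers.
- The arm moves only by the tool drive_tool, never from a script. Its arguments are lists of equal length, an entry for each row: "gripper": the closure, from 0 (fully open) to 1 (shut); "offset": the shift along the tool's x, y, z in m, a list of three; "turn": the turn about the tool's y in degrees. In form: {"gripper": [gripper, ...], "offset": [[tx, ty, tz], ...], "turn": [turn, ...]}. A call has 1 to 20 rows; each row shifts and turns the commanded pose from where the row before left it, along the tool's axes as they then stand; what a row does not reach is not made up. A row lasts 1/12 s, in which the tool goes at most 41.7 mm and 7.16 degrees, less where a joint would pass 70% of its speed; a pose out of reach is approached as far as the arm can. A call is refused whole if a number of a shift passes 0.0417 or a number of a turn 7.16, either way. A call with a gripper value outside its range is refused whole. The fingers move at their own pace and stop on an object; "force" is the grip in N (left out, the last holds). Time passes only in rows, so rows that do not move let the fingers close. It gives the time, the measured TCP pose, the force and the opening at its end, in the units of the state.
- ctrl.sense(): the state, without advancing time (a new reading comes with each control period).
- ctrl.capture(name): name is "side" or "top"; returns (picture, depth): 384x512x3 uint8, red, green, blue; 384x512 float32, mm along the optical axis (not along the pixel's ray), 0 where there is no reading.
- ctrl.camera_params(name): a dict with "fovy" (degrees; the focal length in pixels is half the picture's height over the tangent of half this angle, whatever the lens; pixels are square), "cx", "cy" (the principal point, pixels), "view" (4x4, takes a point from world to camera coordinates). Camera axes: x right, y down, z forward; pixel columns grow to the right and rows downward; lengths in mm; the calibration is good to about 2 mm. A picture is of the moment at which its call begins. camera_params takes no time and is no camera call.
- ctrl.finish_job(): hands the job in, once; it reports no verdict.
Trained networks look in the newest picture that a camera, given by its name, has taken for a name from the list of things; names that differ only in an ending like _2 or _b are one class to them, and where a whole thing is asked for, a point or a joint stands for the part that bears it (a point fixed in the world has none). Each returns a list of dicts, best first, with "score" (0 to 1); they miss things now and then, are a little off and sometimes report something else, mostly with a low value. They report only what shows in the picture. A call takes as long as a camera call. They do not tell look-alikes from the thing itself.
- ctrl.boxes_of(camera, query): "centre" ([x, y, z] in mm, in the coordinates of the camera as it stood for that picture, good to about 4 mm: the middle of the surface that is visible of it).
- ctrl.regions_of(camera, query): "mask" (384x512 bool, what is visible of it).
- ctrl.pinpoint(camera, query): "centre" ([x, y, z] in mm, in the coordinates of the camera as it stood for that picture, good to about 4 mm: a listed point, or the origin of a listed thing).
The state is a dict: "time_s": time; "joints": joint angles; "dq": joint speeds; "tau": joint torques, N m; "eef_pos": TCP position; "ee_rot": TCP orientation; "force": force on the tool from outside, world axes, zero at the start; "wrist_torque": the same for the moment, N m; "grip_width": opening from 0.0 (shut) to 1.0 (fully open).
Only numpy, scipy, OpenCV 4.12 (cv2) and the standard library are available. Lean on these libraries where they do the work, as an engineer would, in place of code of your own. Each camera call takes 0.05 s, during which the arm holds its last target.

## Working session

There is one attempt and no reset: what is moved stays moved. The work goes in short steps, Python scripts to look and compute and a tool call to move; the robot and the scene stay as the last step left them, time stands still between calls to the robot, and variables do not carry over. Pictures are saved under pics/ and viewed, and the job is handed in when it is done.

Besides the shell and the picture viewer there is one more tool, called after ">>>" as name(argument=value, ...), one argument or row to a line, values as JSON. drive_tool: Moves the arm, as the interface text tells. Its arguments: {"type":"object","properties":{"gripper":{"type":"array","items":{"type":"number"}},"offset":{"type":"array","items":{"type":"array","items":{"type":"number"}}},"turn":{"type":"array","items":{"type":"number"}},"force":{"type":"number"}},"required":["gripper","offset","turn"]}

```bash
mkdir -p pics; ls; cat > h.py <<'E'
import numpy as np, cv2
from rig import ctrl
def cam(n):
    p=ctrl.camera_params(n); f=192/np.tan(np.radians(p['fovy'])/2)
    return f,p['cx'],p['cy'],np.array(p['view'])
def towld(n,pc):
    V=cam(n)[3]; return np.linalg.inv(V)[:3]@np.append(pc,1)
def cloud(n,d):
    f,cx,cy,V=cam(n); v,u=np.mgrid[:384,:512]
    P=np.stack([(u-cx)/f*d,(v-cy)/f*d,d,np.ones_like(d)],-1)
    return (P@np.linalg.inv(V).T)[...,:3]
E
python3 - <<'E'
from h import *
s=ctrl.sense(); print(s)
for n in('top','side'):
    im,d=ctrl.capture(n); cv2.imwrite(f'pics/{n}0.png',im[...,::-1]); np.savez(f'{n}0.npz',im=im,d=d)
    print(n,cam(n))
for q in ['box','tray','stapler','punch','glass','dispenser','mug','penpot']:
    for r in ctrl.pinpoint('top',q): print(q,r['score'],towld('top',r['centre']).round(0))
print(ctrl.sense()['time_s'])
E
```

```text
pics
{'time_s': 0.0, 'joints': array([-1.54742868e+00,  3.13483672e-01,  1.49847496e+00, -2.74995469e-05,
        1.33098984e+00, -2.23398930e-01]), 'dq': array([-4.19072470e-04, -1.00113926e-03, -2.48518604e-05, -7.63175863e-05,
        1.03901982e-03,  1.43784757e-03]), 'tau': array([ 8.01838505e-04, -4.12260962e+01, -2.59743011e+01, -1.21179673e-04,
        4.11675515e-03,  1.97198545e-05]), 'eef_pos': array([ 128.21590757, -508.79618329,  209.60360658]), 'ee_rot': array([ 0.55810063, -0.55737037,  0.43497253, -0.43435108]), 'force': array([0.24677928, 0.24454182, 0.17117739]), 'wrist_torque': array([ 0.04258608, -0.02375248,  0.02249738]), 'grip_width': 0.9958230878710066}
top (np.float64(369.06582695292417), 248.88294597129064, 190.10440305517704, array([[-1.02417243e-02, -9.99837949e-01, -1.48048426e-02,
         1.73494496e+01],
       [-9.88834906e-01,  1.23279562e-02, -1.48504374e-01,
         6.14062168e+02],
       [ 1.48662823e-01,  1.31186043e-02, -9.88800924e-01,
         9.49912194e+02],
       [ 0.00000000e+00,  0.00000000e+00,  0.00000000e+00,
         1.00000000e+00]]))
side (np.float64(416.0003551486045), 250.70950016213126, 194.05345028204957, array([[ 9.97951941e-01, -5.89303188e-02,  2.48825237e-02,
        -6.06404652e+02],
       [-1.39470159e-02, -5.80073181e-01, -8.14444955e-01,
         7.48064801e+01],
       [ 6.24291856e-02,  8.12429888e-01, -5.79707059e-01,
         1.16506801e+03],
       [ 0.00000000e+00,  0.00000000e+00,  0.00000000e+00,
         1.00000000e+00]]))
box 0.57 [521. 146.   2.]
tray 0.93 [ 549. -155.    2.]
stapler 0.94 [572. 385.   5.]
punch 0.66 [413. 385.  -1.]
glass 0.76 [ 692. -329.    2.]
glass 0.7 [ 563. -382.   -1.]
glass 0.58 [778. -75.  -3.]
dispenser 0.69 [ 419. -368.   -2.]
mug 0.77 [778. 132.   0.]
penpot 0.67 [775. -71.   0.]
0.5
```

View pics/top0.png

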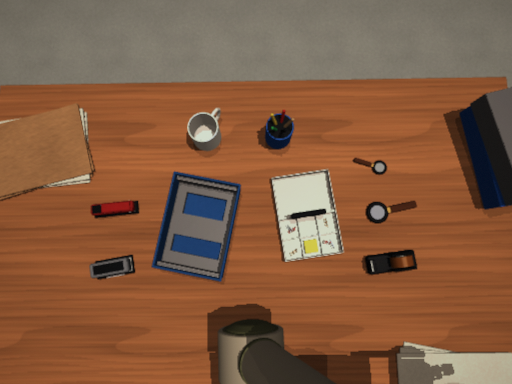

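View pics/side0.png

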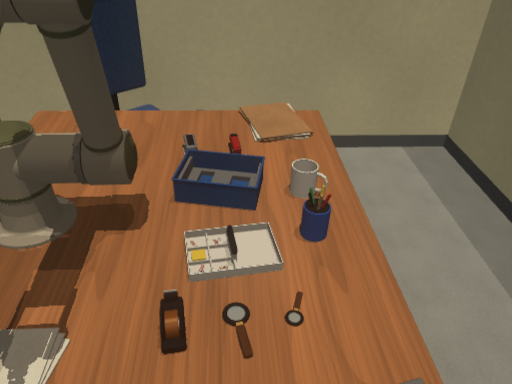

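```bash
python3 - <<'E'
from h import *
z=np.load('top0.npz'); d=z['d'].astype(float); P=cloud('top',d)
np.save('P0.npy',P)
im=z['im']
def crop(n,u0,u1,v0,v1,k): 
    cv2.imwrite(f'pics/{n}.png',cv2.resize(im[v0:v1,u0:u1,::-1],None,fx=k,fy=k,interpolation=cv2.INTER_NEAREST))
crop('boxc',85,250,165,285,4.8)
crop('trayc',265,420,150,275,4.8)
def rect(name,mask):
    p=P[mask][:,:2].astype(np.float32); print(name,len(p),cv2.minAreaRect(p),np.median(P[mask][:,2]))
Z=P[...,2]
def win(u0,u1,v0,v1):
    m=np.zeros(Z.shape,bool); m[v0:v1,u0:u1]=1; return m&(d>0)
W=win(145,250,165,288)
rect('rim',W&(Z>76)&(Z<95)); rect('shoulders',W&(Z>55)&(Z<70)); rect('floor',W&(Z<12)&(Z>-3))
F=W&(Z<12)&(im[...,2]>im[...,0]+30)
n,l,st,c=cv2.connectedComponentsWithStats(F.astype(np.uint8))
for i in range(1,n):
    if st[i,4]>100: rect(f'rec{i} {c[i]}',l==i)
rect('stapler>20',win(85,145,195,222)&(Z>35)); rect('staplerall',win(85,145,195,222)&(Z>8))
rect('punch>25',win(85,140,250,283)&(Z>40)); rect('punchall',win(85,140,250,283)&(Z>8))
rect('tray',win(265,350,160,270)&(Z>15)&(Z<35)); rect('bar',win(265,350,160,270)&(Z>45))
rect('glassA',win(360,420,190,225)&(Z>5)); rect('glassB',win(345,392,150,180)&(Z>5))
rect('disp',win(360,420,243,280)&(Z>5))
g=win(360,420,190,225)&(Z>5)
p=P[g]; 
E
```

```text
rim 904 ((519.4901123046875, 146.559326171875), (181.23300170898438, 252.6826171875), 78.06861877441406) 82.83766601050434
shoulders 688 ((519.8836059570312, 147.95169067382812), (167.58648681640625, 240.66481018066406), 78.12130737304688) 61.89053427689879
floor 7183 ((526.2265625, 160.78976440429688), (298.7323913574219, 340.8296813964844), 89.47966003417969) 0.6357931263337377
rec1 [204.59830097 206.43932039] 824 ((575.7557983398438, 135.490234375), (112.3574447631836, 57.596500396728516), 77.9422836303711) 3.9344712451641044
rec5 [196.02706186 246.4806701 ] 776 ((465.2035217285156, 158.41690063476562), (132.20669555664062, 44.38124084472656), 78.26496887207031) 3.6233317333982313
stapler>20 483 ((571.0892333984375, 382.43072509765625), (30.57593536376953, 115.27140808105469), 4.963958263397217) 48.87109000060923
staplerall 539 ((574.6353149414062, 383.5251770019531), (45.31656265258789, 120.34490203857422), 10.00416088104248) 48.30007729727856
punch>25 570 ((412.3890380859375, 380.7413330078125), (38.0042610168457, 101.59223175048828), 9.974100112915039) 51.58095042355052
punchall 718 ((411.9557189941406, 380.6662902832031), (50.07317352294922, 101.70047760009766), 10.199020385742188) 50.891085300911925
tray 518 ((548.407958984375, -145.27926635742188), (232.22366333007812, 160.7030792236328), 7.9624481201171875) 23.94460762846279
bar 194 ((548.301025390625, -144.46856689453125), (14.167034149169922, 92.58904266357422), 7.90924072265625) 58.818226380454234
glassA 575 ((560.07470703125, -383.70501708984375), (69.59569549560547, 144.14804077148438), 2.4577889442443848) 10.396542597651887
glassB 209 ((690.0713500976562, -319.2151184082031), (114.95500946044922, 55.90283966064453), 87.57027435302734) 7.833947221841754
disp 975 ((418.56268310546875, -369.5920715332031), (66.65744018554688, 135.2938232421875), 6.958874702453613) 28.241138790599848
```

```bash
python3 - <<'E'
from h import *
from scipy.spatial.transform import Rotation as R
P=np.load('P0.npy'); z=np.load('top0.npz'); d=z['d']; im=z['im']; Z=P[...,2]
q=ctrl.sense()['ee_rot']; print(R.from_quat(np.roll(q,-1)).as_matrix().round(4))
print('cam',np.linalg.inv(cam('top')[3])[:3,3])
def crop(n,u0,u1,v0,v1,k): 
    return cv2.resize(im[v0:v1,u0:u1,::-1],None,fx=k,fy=k,interpolation=cv2.INTER_NEAREST)
a=crop('',85,145,195,225,6);b=crop('',85,145,250,280,6);c=crop('',360,420,195,225,6)
cv2.imwrite('pics/objs.png',np.vstack([a,b,c]))
def prof(name,u0,u1,v0,v1,cx,cy,ang,zmin):
    m=np.zeros(Z.shape,bool);m[v0:v1,u0:u1]=1;m&=(d>0)&(Z>zmin)
    p=P[m]; c,s=np.cos(np.radians(ang)),np.sin(np.radians(ang))
    # ang = direction of long axis
    l=(p[:,0]-cx)*c+(p[:,1]-cy)*s; w=(p[:,0]-cx)*s-(p[:,1]-cy)*c
    print(name)
    for a in range(-80,80,8):
        k=(l>=a)&(l<a+8)
        if k.sum(): print(a,k.sum(),'w',w[k].min().round(),w[k].max().round(),'z',np.percentile(p[k,2],[5,50,95]).round())
    print('l',l.min(),l.max())
prof('stapler',85,145,195,222,571.1,382.4,95,4)
prof('punch',85,140,250,283,412.2,380.7,100,4)
prof('glass',360,420,190,225,562,-383,95,4)
E
```

```text
[[ 2.443e-01  0.000e+00  9.697e-01]
 [-9.697e-01  1.000e-04  2.443e-01]
 [-1.000e-04 -1.000e+00  0.000e+00]]
cam [ 466.16716639   -2.68501563 1030.72182936]
stapler
-80 3 w -32.0 32.0 z [4. 4. 5.]
-72 1 w 34.0 34.0 z [5. 5. 5.]
-64 30 w -17.0 17.0 z [ 5.  9. 43.]
-56 77 w -16.0 18.0 z [ 5. 41. 50.]
-48 41 w -16.0 30.0 z [ 6. 50. 53.]
-40 39 w -18.0 34.0 z [ 6. 49. 52.]
-32 43 w -19.0 13.0 z [ 6. 50. 53.]
-24 38 w -16.0 13.0 z [ 7. 50. 54.]
-16 45 w -18.0 15.0 z [ 8. 49. 52.]
-8 40 w -34.0 12.0 z [ 6. 50. 53.]
0 40 w -16.0 29.0 z [ 6. 50. 54.]
8 41 w -18.0 14.0 z [ 6. 48. 53.]
16 42 w -31.0 37.0 z [ 4. 50. 53.]
24 36 w -17.0 13.0 z [ 7. 48. 50.]
32 41 w -24.0 21.0 z [ 5. 46. 51.]
40 42 w -18.0 27.0 z [ 5. 47. 51.]
48 33 w -17.0 13.0 z [ 5. 46. 49.]
56 8 w -17.0 8.0 z [ 7. 10. 46.]
64 2 w -13.0 30.0 z [4. 5. 5.]
72 1 w -23.0 -23.0 z [5. 5. 5.]
l -78.79257004717684 86.86516590926044
punch
-64 1 w -46.0 -46.0 z [5. 5. 5.]
-56 57 w -23.0 24.0 z [ 5. 37. 51.]
-48 99 w -24.0 24.0 z [ 7. 25. 53.]
-40 57 w -39.0 24.0 z [ 8. 51. 55.]
-32 58 w -25.0 25.0 z [ 6. 51. 54.]
-24 56 w -25.0 24.0 z [ 
[... 459 characters left out ...]
5.]
-72 8 w -40.0 36.0 z [ 5. 10. 15.]
-64 19 w -3.0 17.0 z [ 7. 13. 14.]
-56 22 w -38.0 14.0 z [11. 14. 17.]
-48 22 w -4.0 15.0 z [ 9. 13. 16.]
-40 18 w -4.0 13.0 z [11. 13. 16.]
-32 20 w -6.0 43.0 z [ 5. 13. 15.]
-24 26 w -7.0 52.0 z [ 5. 14. 16.]
-16 20 w -7.0 10.0 z [10. 13. 16.]
-8 23 w -36.0 11.0 z [ 7. 13. 15.]
0 23 w -8.0 37.0 z [ 8. 13. 15.]
8 22 w -18.0 7.0 z [ 8. 11. 13.]
16 41 w -25.0 16.0 z [ 7. 11. 12.]
24 59 w -33.0 23.0 z [ 6.  9. 12.]
32 62 w -33.0 24.0 z [ 5.  9. 12.]
40 61 w -34.0 25.0 z [ 6.  8. 12.]
48 56 w -34.0 22.0 z [ 6.  9. 12.]
56 52 w -30.0 41.0 z [ 6.  9. 13.]
64 38 w -24.0 58.0 z [ 5.  9. 13.]
72 4 w -22.0 47.0 z [4. 5. 5.]
l -74.08106210074921 78.60543232641285
```

View pics/objs.png

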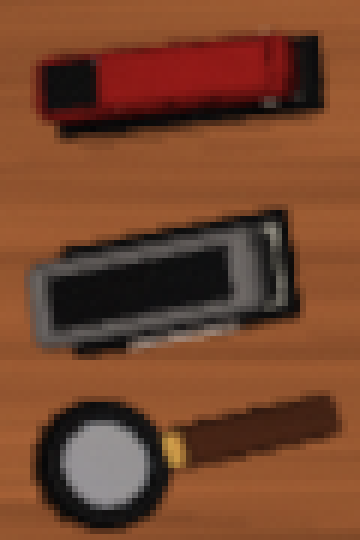

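View pics/boxc.png

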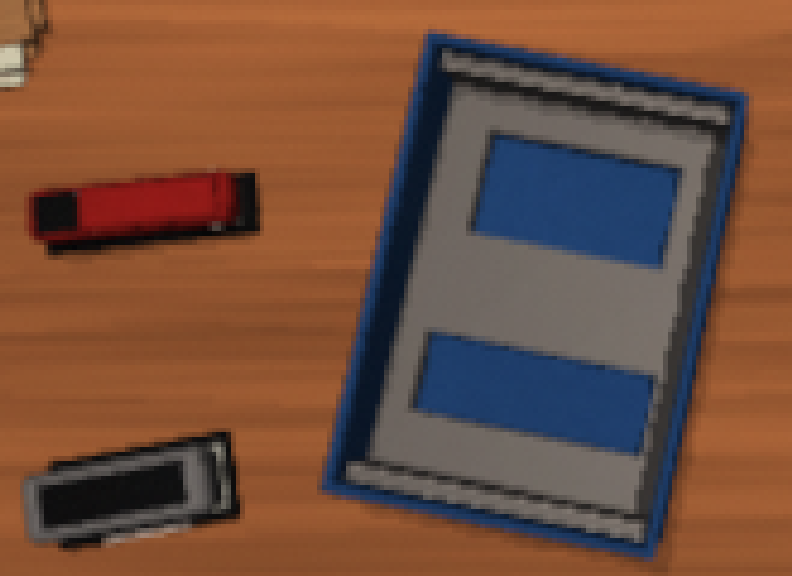

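View pics/trayc.png

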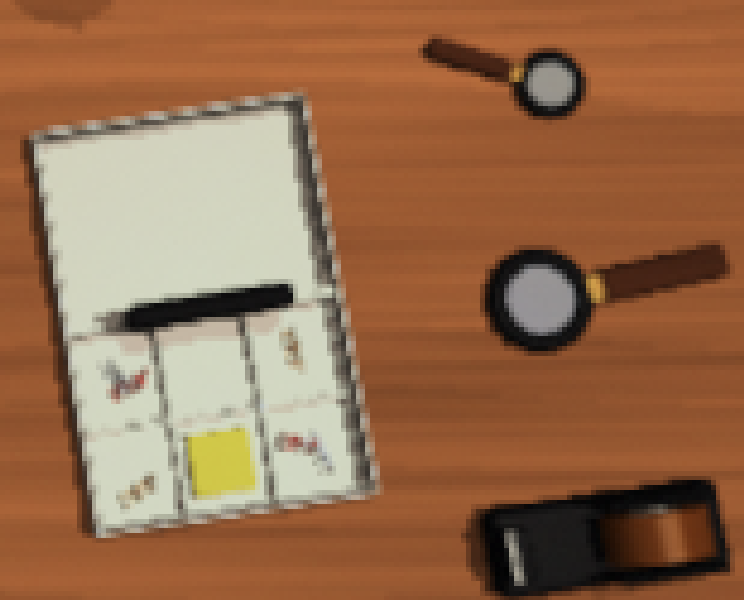

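```bash
cat >> h.py <<'E'
def hist(P,d,name,cx,cy,ang,zmin,hw,img=None,zmax=999):
    p=P[(d>0)&(P[...,2]>zmin)&(P[...,2]<zmax)]
    c,s=np.cos(np.radians(ang)),np.sin(np.radians(ang))
    l=(p[:,0]-cx)*c+(p[:,1]-cy)*s; w=(p[:,0]-cx)*s-(p[:,1]-cy)*c
    k=(abs(w)<hw)&(abs(l)<95); h,_=np.histogram(l[k],np.arange(-90,91,2))
    nz=[(int(a),int(b)) for a,b in zip(np.arange(-89,91,2),h) if b]
    print(name,nz[:9],'...',nz[-9:])
E
python3 - <<'E'
from h import *
for n in('top','side'):
    z=np.load(n+'0.npz'); d=z['d'].astype(float); P=cloud(n,d)
    print(n)
    hist(P,d,'stapler',571,382,95,4.5,14)
    hist(P,d,'punch',412.2,380.7,100,4.5,22)
    hist(P,d,'glass',562,-383,97,4.5,30)
    Z=P[...,2]
    for nm,c,r,lo in(('st',(571,382),90,35),('pu',(412,380),80,40),('gl',(562,-383),85,7),('bar',(548,-144),70,45)):
        m=(d>0)&(Z>lo)&(Z<75)&(np.hypot(P[...,0]-c[0],P[...,1]-c[1])<r)
        print(nm,m.sum(),cv2.minAreaRect(P[m][:,:2].astype(np.float32)))
for q in ['stapler','punch','glass','tray']:
    for r in ctrl.pinpoint('side',q): print(q,r['score'],towld('side',r['centre']).round(0))
    for r in ctrl.regions_of('top',q)[:1]:
        z=np.load('top0.npz'); P=cloud('top',z['d'].astype(float)); m=r['mask']&(P[...,2]>3)
        print(q,m.sum(),cv2.minAreaRect(P[m][:,:2].astype(np.float32)))
        if q=='glass': print(P[r['mask']].mean(0))
E
```

```text
top
stapler [(-77, 1), (-59, 4), (-57, 16), (-55, 21), (-53, 25), (-51, 11), (-49, 14), (-47, 10), (-45, 9)] ... [(45, 7), (47, 10), (49, 5), (51, 9), (53, 4), (55, 8), (57, 3), (59, 3), (65, 1)]
punch [(-51, 8), (-49, 44), (-47, 28), (-45, 36), (-43, 12), (-41, 18), (-39, 14), (-37, 13), (-35, 9)] ... [(35, 9), (37, 17), (39, 11), (41, 13), (43, 9), (45, 14), (47, 10), (49, 11), (51, 1)]
glass [(-75, 1), (-67, 1), (-65, 5), (-63, 5), (-61, 2), (-59, 9), (-57, 3), (-55, 6), (-53, 5)] ... [(57, 14), (59, 15), (61, 11), (63, 12), (65, 12), (67, 9), (69, 7), (71, 8), (73, 2)]
st 483 ((571.0892333984375, 382.43072509765625), (30.57593536376953, 115.27140808105469), 4.963958263397217)
pu 570 ((412.3890380859375, 380.7413330078125), (38.0042610168457, 101.59223175048828), 9.974100112915039)
gl 513 ((570.78271484375, -381.825439453125), (57.999168395996094, 147.63531494140625), 22.64879035949707)
bar 194 ((548.301025390625, -144.46856689453125), (14.167034149169922, 92.58904266357422), 7.90924072265625)
side
stapler [(-65, 1), (-63, 14), (-61, 11), (-59, 9), (-57, 4), (-55, 8), (-53, 5), (-
[... 919 characters left out ...]
apler 0.76 [571. 385.   2.]
stapler 634 ((569.1920776367188, 384.646240234375), (35.139739990234375, 124.19143676757812), 7.439347267150879)
punch 0.71 [413. 379.  -2.]
punch 730 ((444.7033386230469, 215.84764099121094), (49.178993225097656, 436.84674072265625), 11.503533363342285)
glass 0.69 [ 693. -331.    1.]
glass 0.66 [571. 385.   4.]
glass 0.56 [ 564. -384.   -2.]
glass 0.53 [775. 131.   3.]
glass 542 ((514.4263305664062, -227.27508544921875), (56.87172317504883, 455.89923095703125), 19.237821578979492)
[ 558.06229699 -359.86586548   19.62885668]
tray 0.93 [ 551. -150.   -3.]
tray 2880 ((543.4488525390625, -109.27491760253906), (231.1317901611328, 232.51853942871094), 7.95469331741333)
```

```bash
cat >> h.py <<'E'
import json
from scipy.spatial.transform import Rotation as R
def pose():
    s=ctrl.sense(); M=R.from_quat(np.roll(s['ee_rot'],-1)).as_matrix()
    return np.array(s['eef_pos']),np.degrees(np.arctan2(M[1,0],M[0,0])),M
def plan(wps,start=None,step=38,ts=7,g=0):
    """wps: (x,y,z,yaw)"""
    p,yaw,M=pose() if start is None else (np.array(start[:3],float),start[3],None)
    print('at',p.round(1),round(yaw,2), '' if M is None else M[2].round(3))
    O=[];T=[]
    for w in wps:
        t=np.array(w[:3],float); n=int(max(np.ceil(np.linalg.norm(t-p)/step),np.ceil(abs(w[3]-yaw)/ts),1))
        for i in range(n):
            k=n-i; dp=(t-p)/k; dt=round(-(w[3]-yaw)/k,1)
            a=np.radians(yaw); c,s=np.cos(a),np.sin(a)
            o=np.round([dp[0]*c+dp[1]*s,-dp[2],-dp[0]*s+dp[1]*c],0)/1000
            O.append([float(v) for v in o]);T.append(float(dt))
            p=p+1000*np.array([o[0]*c-o[2]*s,o[0]*s+o[2]*c,-o[1]]); yaw-=dt
    print(len(O)); print(json.dumps(O).replace(' ','')); print(json.dumps(T).replace(' ','')); print('end',p.round(1),round(yaw,2))
    return (*p,yaw)
E
python3 - <<'E'
from h import *
plan([(430,100,160,5),(571,382,130,5)])
E
```

```text
at [ 128.2 -509.1  210.2] -75.86 [-0. -1.  0.]
27
[[-0.029,0.003,0.025],[-0.027,0.003,0.027],[-0.024,0.003,0.029],[-0.022,0.003,0.03],[-0.02,0.003,0.032],[-0.017,0.003,0.034],[-0.014,0.003,0.035],[-0.012,0.003,0.036],[-0.009,0.003,0.037],[-0.006,0.003,0.037],[-0.003,0.003,0.038],[-0.0,0.002,0.038],[0.003,0.003,0.037],[0.006,0.002,0.037],[0.009,0.003,0.037],[0.011,0.002,0.036],[0.014,0.003,0.035],[0.017,0.002,0.033],[0.018,0.003,0.03],[0.018,0.003,0.03],[0.018,0.003,0.03],[0.019,0.004,0.03],[0.018,0.003,0.03],[0.019,0.004,0.03],[0.018,0.003,0.03],[0.019,0.004,0.029],[0.018,0.003,0.03]]
[-4.5,-4.5,-4.5,-4.5,-4.5,-4.5,-4.5,-4.5,-4.5,-4.5,-4.5,-4.5,-4.5,-4.5,-4.5,-4.5,-4.4,-4.5,0.0,0.0,0.0,0.0,0.0,0.0,0.0,0.0,0.0]
end [570.6 382.3 130.2] 5.04
```

>>> drive_tool(
  gripper=[0,0,0,0,0,0,0,0,0,0,0,0,0,0,0,0,0,0,0,0],
  offset=[
    [-0.029,0.003,0.025],
    [-0.027,0.003,0.027],
    [-0.024,0.003,0.029],
    [-0.022,0.003,0.03],
    [-0.02,0.003,0.032],
    [-0.017,0.003,0.034],
    [-0.014,0.003,0.035],
    [-0.012,0.003,0.036],
    [-0.009,0.003,0.037],
    [-0.006,0.003,0.037],
    [-0.003,0.003,0.038],
    [0,0.002,0.038],
    [0.003,0.003,0.037],
    [0.006,0.002,0.037],
    [0.009,0.003,0.037],
    [0.011,0.002,0.036],
    [0.014,0.003,0.035],
    [0.017,0.002,0.033],
    [0.018,0.003,0.03],
    [0.018,0.003,0.03],
  ],
  turn=[-4.5,-4.5,-4.5,-4.5,-4.5,-4.5,-4.5,-4.5,-4.5,-4.5,-4.5,-4.5,-4.5,-4.5,-4.5,-4.5,-4.4,-4.5,0,0],
)

```text
time_s: 2.57
eef_pos: [460.9, 164.8, 154.1]
ee_rot: [-0.706, 0.706, 0.032, -0.031]
force: [0.7, -1.2, 0.6]
grip_width: 0.999
```

>>> drive_tool(
  gripper=[0.3,0.3,0.3,0.3,0.3,0.3,0.3,0.3,0.3],
  offset=[
    [0.018,0.003,0.03],
    [0.019,0.004,0.03],
    [0.018,0.003,0.03],
    [0.019,0.004,0.03],
    [0.018,0.003,0.03],
    [0.019,0.004,0.029],
    [0.018,0.003,0.03],
    [0,0,0],
    [0,0,0],
  ],
  turn=[0,0,0,0,0,0,0,0,0],
)

```text
time_s: 3.32
eef_pos: [570.3, 383.2, 128.6]
ee_rot: [-0.706, 0.707, 0.031, -0.032]
force: [1.0, -0.8, -0.2]
grip_width: 0.704
```

```bash
python3 - <<'E'
from h import *
print(ctrl.sense()['grip_width'])
for n in('top','side'):
    im,d=ctrl.capture(n); cv2.imwrite(f'pics/{n}1.png',im[...,::-1]); np.savez(f'{n}1.npz',im=im,d=d)
plan([(571,382,26,5)])
E
```

```text
0.7039900165021643
at [570.4 381.6 130.3] 5.03 [-0. -1. -0.]
3
[[0.0,0.035,0.0],[0.0,0.035,0.0],[0.001,0.034,0.0]]
[0.0,0.0,0.0]
end [571.4 381.7  26.3] 5.03
```

View pics/top1.png

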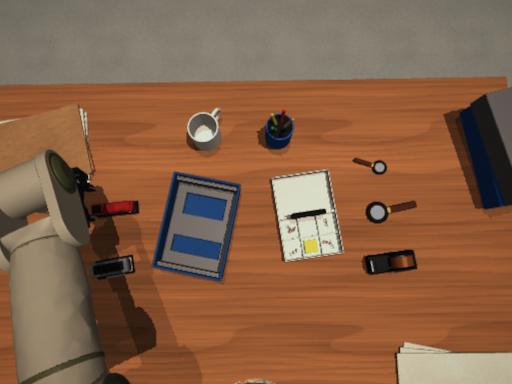

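View pics/side1.png

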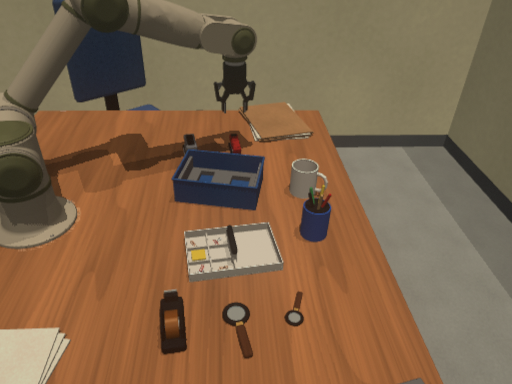

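```bash
python3 - <<'E'
from h import *
z=np.load('side1.npz'); d=z['d'].astype(float); P=cloud('side',d)
Z=P[...,2]; m=(d>0)&(np.hypot(P[...,0]-571,P[...,1]-382)<90)&(Z>120)&(Z<200)
p=P[m]; print(m.sum(),p.min(0),p.max(0))
for a in range(120,200,10):
    k=(p[:,2]>=a)&(p[:,2]<a+10); 
    if k.sum(): print(a,k.sum(),np.percentile(p[k,0],[2,98]).round(),np.percentile(p[k,1],[2,20,50]).round())
for n in('top','side'):
    z=np.load(n+'0.npz'); d=z['d'].astype(float); P=cloud(n,d); Z=P[...,2]
    m=(d>0)&(Z>78)&(Z<92)&(np.hypot(P[...,0]-520,P[...,1]-147)<170)
    print(n,cv2.minAreaRect(P[m][:,:2].astype(np.float32)),np.median(Z[m]))
E
```

```text
109 [518.92028006 363.72789705 156.01558764] [629.26457138 385.34014847 199.7783939 ]
150 5 [535. 606.] [366. 369. 371.]
160 23 [528. 610.] [365. 370. 372.]
170 23 [525. 610.] [366. 368. 371.]
180 29 [525. 613.] [364. 368. 375.]
190 29 [521. 622.] [365. 368. 371.]
top ((519.4901123046875, 146.559326171875), (181.23300170898438, 252.6826171875), 78.06861877441406) 82.96856552046404
side ((519.1676025390625, 141.13177490234375), (188.0857696533203, 253.54612731933594), 77.65451049804688) 81.33370168872722
```

>>> drive_tool(
  gripper=[0.3,0.3,0.3,0.3,0.3,0.7,0.7,0.7,0.7,0.7,0.7,0.7],
  offset=[
    [0,0.03,0],
    [0,0.03,0],
    [0,0.03,-0.001],
    [0.001,0.02,0],
    [0,0,0],
    [0,0,0],
    [0,0,0],
    [0,0,0],
    [0,0,0],
    [0,0,0],
    [0,0,0],
    [0,0,0],
  ],
  turn=[0,0,0,0,0,0,0,0,0,0,0,0],
  force=40,
)

```text
time_s: 4.42
eef_pos: [572.7, 381.5, 23.1]
ee_rot: [0.707, -0.706, -0.032, 0.03]
force: [-2.2, -2.7, 7.8]
grip_width: 0.324
```

>>> drive_tool(
  gripper=[1,1,1,1],
  offset=[
    [0,0,0],
    [0,0,0],
    [0,0,0],
    [0,-0.01,0],
  ],
  turn=[0,0,0,0],
  force=40,
)

```text
time_s: 4.75
eef_pos: [571.3, 381.1, 30.4]
ee_rot: [-0.706, 0.707, 0.031, -0.031]
force: [-0.5, 1.1, -2.4]
grip_width: 0.324
```

```bash
python3 - <<'E'
from h import *
s=ctrl.sense();print(s['force'],s['grip_width'],pose()[:2])
im,d=ctrl.capture('side'); cv2.imwrite('pics/s2.png',cv2.resize(im[60:200,150:340,::-1],None,fx=4,fy=4))
E
```

```text
[-0.45591896  1.08070676 -2.38209934] 0.3240246897949992 (array([571.3474635 , 381.05144059,  30.41116253]), np.float64(5.03347507351571))
```

View pics/s2.png

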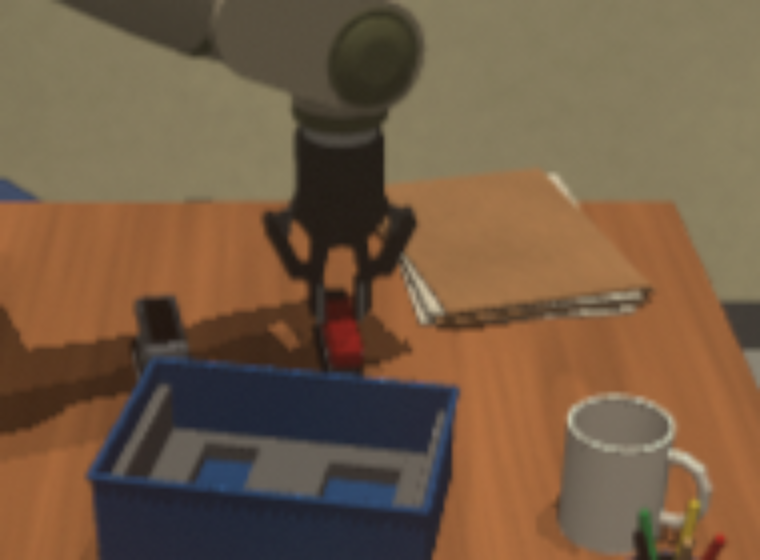

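```bash
python3 - <<'E'
from h import *
s=plan([(571,381,110,5)],step=30); s=plan([(465,158.5,135,-11.9)],start=s)
E
```

```text
at [572.5 381.7  33.3] 5.04 [ 0.003 -1.     0.001]
3
[[-0.001,-0.026,-0.0],[-0.0,-0.025,-0.0],[-0.001,-0.026,-0.001]]
[0.0,0.0,0.0]
end [570.6 380.5 110.3] 5.04
at [570.6 380.5 110.3] 5.04 
7
[[-0.018,-0.004,-0.03],[-0.016,-0.003,-0.031],[-0.015,-0.004,-0.032],[-0.014,-0.003,-0.032],[-0.013,-0.004,-0.033],[-0.011,-0.003,-0.033],[-0.01,-0.004,-0.034]]
[2.4,2.4,2.4,2.4,2.4,2.5,2.4]
end [464.7 158.7 135.3] -11.86
```

```bash
python3 - <<'E'
from h import *
s=plan([(571.6,381,107,5)],start=(571.6,381.2,30.2,5.03),step=30); s=plan([(465,158.5,135,-11.9)],start=s)
E
```

```text
at [571.6 381.2  30.2] 5.03 
3
[[-0.0,-0.026,-0.0],[-0.0,-0.025,-0.0],[-0.0,-0.026,-0.0]]
[0.0,0.0,0.0]
end [571.6 381.2 107.2] 5.03
at [571.6 381.2 107.2] 5.03 
7
[[-0.018,-0.004,-0.03],[-0.017,-0.004,-0.031],[-0.015,-0.004,-0.032],[-0.014,-0.004,-0.032],[-0.013,-0.004,-0.033],[-0.011,-0.004,-0.034],[-0.01,-0.004,-0.034]]
[2.4,2.4,2.4,2.4,2.4,2.5,2.4]
end [464.6 158.3 135.2] -11.87
```

>>> drive_tool(
  gripper=[1,1,1,1,1,1,1,1,1,1,1,1],
  offset=[
    [0,-0.026,0],
    [0,-0.025,0],
    [0,-0.026,0],
    [-0.018,-0.004,-0.03],
    [-0.017,-0.004,-0.031],
    [-0.015,-0.004,-0.032],
    [-0.014,-0.004,-0.032],
    [-0.013,-0.004,-0.033],
    [-0.011,-0.004,-0.034],
    [-0.01,-0.004,-0.034],
    [0,0,0],
    [0,0,0],
  ],
  turn=[0,0,0,2.4,2.4,2.4,2.4,2.4,2.5,2.4,0,0],
)

```text
time_s: 5.8
eef_pos: [464.9, 157.5, 136.5]
ee_rot: [0.703, -0.703, 0.073, -0.075]
force: [0.6, 0.5, -2.1]
grip_width: 0.325
```

```bash
python3 - <<'E'
from h import *
for i in range(3):
    im,d=ctrl.capture('side'); s=ctrl.sense();print(s['force'].round(1),s['grip_width'],pose()[:2])
np.savez('side3.npz',im=im,d=d)
cv2.imwrite('pics/s3.png',cv2.resize(im[40:230,130:340,::-1],None,fx=3.8,fy=3))
P=cloud('side',d.astype(float)); red=(im[...,0]>90)&(im[...,1]<50)&(im[...,2]<50)&(d>0)&(np.hypot(P[...,0]-465,P[...,1]-158)<100)
print(red.sum(),P[red].min(0),P[red].max(0))
m=(d>0)&(P[...,2]>100)&(P[...,2]<185)&(np.hypot(P[...,0]-465,P[...,1]-158)<90)
p=P[m]; c,s_=np.cos(np.radians(78.1)),np.sin(np.radians(78.1))
l=(p[:,0]-465)*c+(p[:,1]-158.5)*s_; w=(p[:,0]-465)*s_-(p[:,1]-158.5)*c
for a in range(100,190,8):
    k=(p[:,2]>=a)&(p[:,2]<a+8)
    if k.sum(): print(a,k.sum(),np.percentile(l[k],[2,10,50]).round(),np.percentile(w[k],[2,98]).round())
E
```

```text
[ 1.  -0.4 -2.3] 0.32633560386440574 (array([465.17958912, 158.37434971, 136.20516646]), np.float64(-11.899334893869826))
[ 0.2  0.6 -3. ] 0.3265695475184472 (array([465.24557909, 158.86287264, 135.86266328]), np.float64(-11.837176051352076))
[ 0.2  0.8 -2.1] 0.33326605500380685 (array([465.15282487, 159.12081643, 135.53018114]), np.float64(-11.80174854244324))
92 [442.28988722  97.91220622 153.8722314 ] [474.93646138 145.20737802 165.44768256]
108 26 [-65. -63. -57.] [-12.  17.]
116 113 [-64. -59. -21.] [-16.  17.]
124 24 [-59. -58. -55.] [-11.   9.]
132 13 [-60. -59. -58.] [-12.  11.]
140 29 [-61. -60. -56.] [-11.  15.]
148 46 [-64. -60. -55.] [-13.  15.]
156 145 [-59. -53. -19.] [-18.  18.]
164 35 [-42. -15.  -7.] [-27.  25.]
172 26 [-15. -13.  -8.] [-27.  27.]
180 22 [-14. -11.  -8.] [-26.  26.]
```

View pics/s3.png

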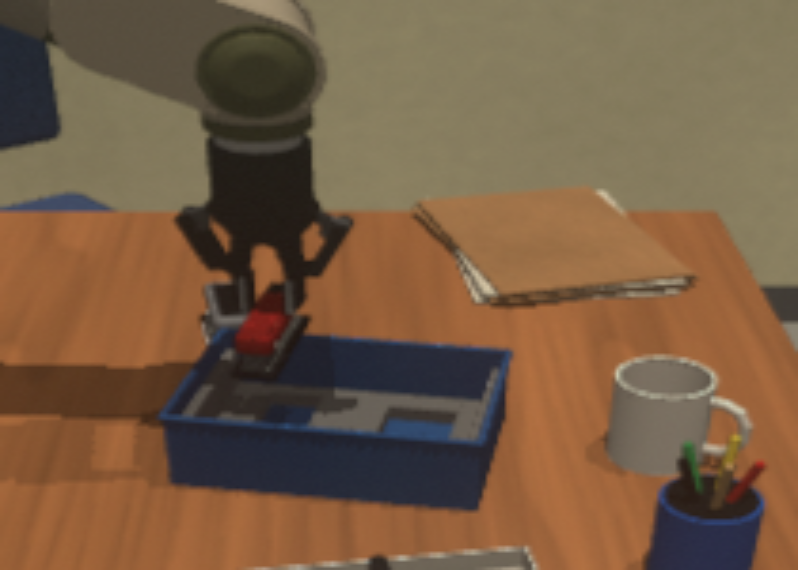

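>>> drive_tool(
  gripper=[1,1,1,1,1,1,1,1,1,1],
  offset=[
    [0,0.025,0],
    [0,0.025,0],
    [0,0.02,0],
    [0,0.015,0],
    [0,0.007,0],
    [0,0.005,0],
    [0,0.004,0],
    [0,0.004,0],
    [0,0,0],
    [0,0,0],
  ],
  turn=[0,0,0,0,0,0,0,0,0,0],
)

```text
time_s: 6.78
eef_pos: [465.0, 158.6, 30.6]
ee_rot: [0.703, -0.703, 0.073, -0.073]
force: [-0.4, 0.1, -1.5]
grip_width: 0.326
```

>>> drive_tool(
  gripper=[1,1,1,1,1],
  offset=[
    [0,0.002,0],
    [0,0.002,0],
    [0,0.001,0],
    [0,0.001,0],
    [0,0,0],
  ],
  turn=[0,0,0,0,0],
)

```text
time_s: 7.2
eef_pos: [465.2, 158.6, 26.8]
ee_rot: [0.703, -0.703, 0.072, -0.073]
force: [-11.9, -1.6, 31.4]
grip_width: 0.326
```

>>> drive_tool(
  gripper=[1,1,0.45,0.45,0.45,0.45,0.45],
  offset=[
    [0,-0.001,0],
    [0,-0.001,0],
    [0,0,0],
    [0,0,0],
    [0,0,0],
    [0,0,0],
    [0,0,0],
  ],
  turn=[0,0,0,0,0,0,0],
)

```text
time_s: 7.78
eef_pos: [464.7, 158.4, 26.1]
ee_rot: [-0.703, 0.703, -0.073, 0.073]
force: [-0.2, -0.3, -0.2]
grip_width: 0.548
```

>>> drive_tool(
  gripper=[0.45,0.45,0.45,0.45,0.45],
  offset=[
    [0,-0.02,0],
    [0,-0.035,0],
    [0,-0.035,0],
    [0,-0.035,0],
    [0,0,0],
  ],
  turn=[0,0,0,0,0],
)

```text
time_s: 8.2
eef_pos: [467.6, 158.8, 157.3]
ee_rot: [0.704, -0.703, 0.069, -0.077]
force: [-0.0, 0.1, 0.2]
grip_width: 0.551
```

```bash
python3 - <<'E'
from h import *
im,d=ctrl.capture('side'); s=ctrl.sense();print(s['force'].round(1),s['grip_width'],pose()[:2])
im2,d2=ctrl.capture('top')
cv2.imwrite('pics/s4.png',np.hstack([cv2.resize(im[120:220,150:290,::-1],(390,279)),cv2.resize(im2[160:290,140:260,::-1],(390,422))[:279]]))
cv2.imwrite('pics/t4.png',cv2.resize(im2[150:300,130:280,::-1],None,fx=3.5,fy=3.5))
E
```

```text
[-0.3 -0.2 -1.4] 0.549748502863762 (array([466.30293396, 158.66343745, 154.16258705]), np.float64(-11.853560676481763))
```

View pics/s4.png

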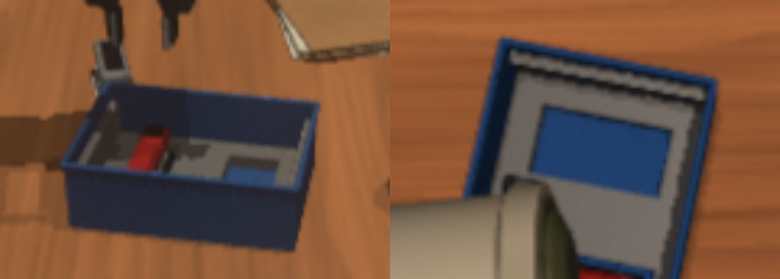

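View pics/t4.png

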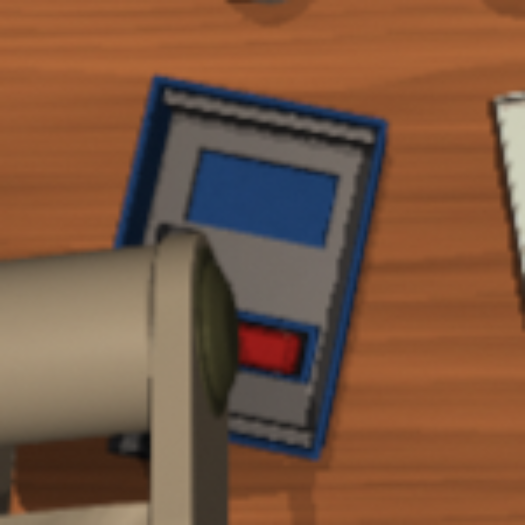

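```bash
python3 - <<'E'
from h import *
s=plan([(412.3,380,110,10.1),(412.3,380,30,10.1),(412.3,380,21,10.1)],start=(464.6,158.3,151.2,-11.87))
E
```

```text
at [464.6 158.3 151.2] -11.87 
11
[[-0.014,0.006,0.029],[-0.012,0.006,0.03],[-0.011,0.006,0.031],[-0.009,0.006,0.031],[-0.007,0.006,0.032],[-0.005,0.006,0.032],[-0.003,0.005,0.033],[-0.0,0.027,-0.0],[-0.0,0.027,-0.0],[-0.0,0.026,-0.0],[-0.0,0.009,-0.0]]
[-3.1,-3.1,-3.2,-3.1,-3.2,-3.1,-3.2,0.0,0.0,0.0,0.0]
end [412.6 380.2  21.2] 10.13
```

>>> drive_tool(
  gripper=[0.3,0.3,0.3,0.3,0.3,0.3,0.3,0.3,0.3,0.3,0.3,0.3,1,1,1,1,1,1],
  offset=[
    [-0.014,0.006,0.029],
    [-0.012,0.006,0.03],
    [-0.011,0.006,0.031],
    [-0.009,0.006,0.031],
    [-0.007,0.006,0.032],
    [-0.005,0.006,0.032],
    [-0.003,0.005,0.033],
    [0,0,0],
    [0,0.027,0],
    [0,0.027,0],
    [0,0.026,0],
    [0,0.009,0],
    [0,0,0],
    [0,0,0],
    [0,0,0],
    [0,0,0],
    [0,0,0],
    [0,0,0],
  ],
  turn=[-3.1,-3.1,-3.2,-3.1,-3.2,-3.1,-3.2,0,0,0,0,0,0,0,0,0,0,0],
  force=40,
)

```text
time_s: 9.8
eef_pos: [412.8, 380.5, 21.7]
ee_rot: [0.704, -0.704, -0.063, 0.062]
force: [0.2, 0.0, -3.9]
grip_width: 0.428
```

>>> drive_tool(
  gripper=[1,1,1,1],
  offset=[
    [0,-0.005,0],
    [0,-0.015,0],
    [0,-0.03,0],
    [0,-0.03,0],
  ],
  turn=[0,0,0,0],
)

```text
time_s: 10.13
eef_pos: [412.1, 380.0, 102.0]
ee_rot: [-0.704, 0.705, 0.062, -0.063]
force: [1.2, -0.1, -2.0]
grip_width: 0.432
```

```bash
python3 - <<'E'
from h import *
a=np.array([56*np.cos(np.radians(11.9)),-56*np.sin(np.radians(11.9))]); print(np.array([520.2,147])+a)
im,d=ctrl.capture('side'); s=ctrl.sense();print(s['force'].round(1),s['grip_width'],pose()[:2])
cv2.imwrite('pics/s5.png',cv2.resize(im[40:200,130:290,::-1],None,fx=3.5,fy=3.5))
s=plan([(575.3,135.4,125,-11.9)],start=(412.6,380.2,101.2,10.13))
E
```

```text
[574.99650317 135.45256562]
[3.1 2.1 3.8] 0.4337215177609128 (array([414.82939751, 381.84775696, 108.82123373]), np.float64(10.155007411016731))
at [412.6 380.2 101.2] 10.13 
8
[[0.015,-0.003,-0.034],[0.016,-0.003,-0.033],[0.018,-0.003,-0.032],[0.019,-0.003,-0.031],[0.021,-0.003,-0.03],[0.022,-0.003,-0.029],[0.024,-0.003,-0.028],[0.025,-0.003,-0.028]]
[2.8,2.7,2.8,2.7,2.8,2.7,2.8,2.7]
end [575.5 135.1 125.2] -11.87
```

View pics/s5.png

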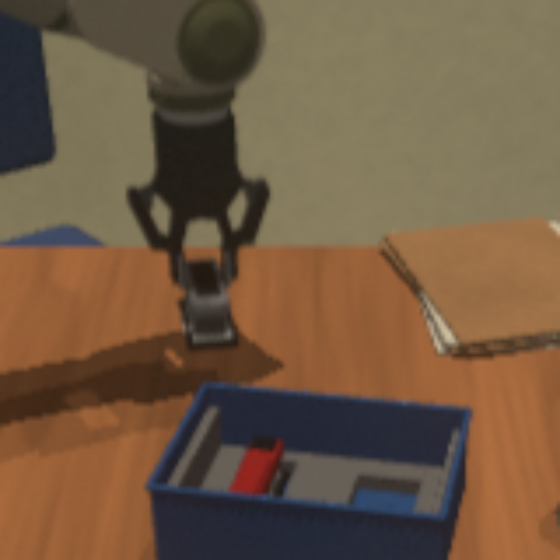

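>>> drive_tool(
  gripper=[1,1,1,1,1,1,1,1,1,1],
  offset=[
    [0.015,-0.012,-0.034],
    [0.016,-0.012,-0.033],
    [0.018,-0.01,-0.032],
    [0.019,0,-0.031],
    [0.021,0,-0.03],
    [0.022,0,-0.029],
    [0.024,0,-0.028],
    [0.025,0,-0.028],
    [0,0,0],
    [0,0,0],
  ],
  turn=[2.8,2.7,2.8,2.7,2.8,2.7,2.8,2.7,0,0],
)

```text
time_s: 11.02
eef_pos: [576.2, 133.7, 135.1]
ee_rot: [0.703, -0.703, 0.074, -0.074]
force: [-0.7, 0.2, -4.6]
grip_width: 0.431
```

```bash
python3 - <<'E'
from h import *
for i in range(2):
    im,d=ctrl.capture('side'); s=ctrl.sense();print(s['force'].round(1),s['grip_width'],pose()[:2])
P=cloud('side',d.astype(float))
m=(d>0)&(P[...,2]>95)&(P[...,2]<190)&(np.hypot(P[...,0]-575,P[...,1]-135)<90)
p=P[m]; c,s_=np.cos(np.radians(78.1)),np.sin(np.radians(78.1))
l=(p[:,0]-575)*c+(p[:,1]-135.4)*s_; w=(p[:,0]-575)*s_-(p[:,1]-135.4)*c
for a in range(96,190,8):
    k=(p[:,2]>=a)&(p[:,2]<a+8)
    if k.sum(): print(a,k.sum(),np.percentile(l[k],[2,10,50]).round(),np.percentile(w[k],[2,98]).round())
im2,d2=ctrl.capture('top')
cv2.imwrite('pics/t6.png',np.hstack([cv2.resize(im2[150:300,130:280,::-1],(400,400)),cv2.resize(im[80:230,150:300,::-1],(400,400))]))
E
```

```text
[ 0.3  0.6 -3.9] 0.42970221549750354 (array([575.57262381, 135.00159177, 135.21155548]), np.float64(-11.904062551845568))
[-0.1  0.  -3.9] 0.4329773822942213 (array([575.23055732, 135.76059553, 135.25990858]), np.float64(-11.829845264079568))
104 2 [-51. -50. -49.] [-14.  22.]
112 44 [-57. -55. -53.] [-25.  25.]
120 122 [-55. -53. -31.] [-23.  24.]
128 26 [-54. -52. -49.] [-16.  14.]
136 28 [-52. -52. -49.] [-15.  16.]
144 24 [-54. -53. -51.] [-15.  18.]
152 50 [-56. -55. -51.] [-22.  22.]
160 211 [-53. -48. -12.] [-24.  24.]
168 33 [-15. -13.  -7.] [-32.  31.]
176 26 [-15. -14. -10.] [-32.  32.]
184 23 [-13. -11.  -9.] [-31.  31.]
```

View pics/t6.png

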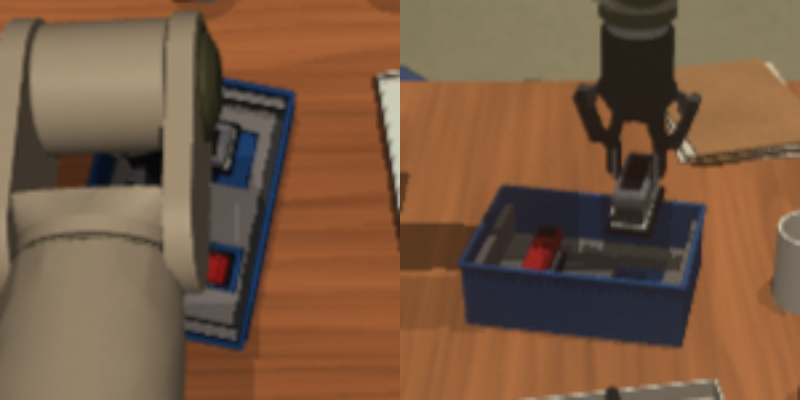

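>>> drive_tool(
  gripper=[1,1,1,1,1,1,1,1,1,1],
  offset=[
    [0,0.025,0],
    [0,0.025,0],
    [0,0.02,0],
    [0,0.015,0],
    [0,0.007,0],
    [0,0.005,0],
    [0,0.004,0],
    [0,0.003,0],
    [0,0,0],
    [0,0,0],
  ],
  turn=[0,0,0,0,0,0,0,0,0,0],
)

```text
time_s: 12.0
eef_pos: [575.9, 135.4, 31.8]
ee_rot: [0.703, -0.703, 0.073, -0.073]
force: [0.5, 0.8, -4.0]
grip_width: 0.428
```

>>> drive_tool(
  gripper=[1,1,1,1],
  offset=[
    [0,0.002,0],
    [0,0.002,0],
    [0,0,0],
    [0,0,0],
  ],
  turn=[0,0,0,0],
)

```text
time_s: 12.33
eef_pos: [575.6, 135.3, 27.1]
ee_rot: [-0.703, 0.703, -0.073, 0.073]
force: [-0.3, 0.7, -3.8]
grip_width: 0.429
```

>>> drive_tool(
  gripper=[1,1,1,1,1],
  offset=[
    [0,0.001,0],
    [0,0.0005,0],
    [0,0.0005,0],
    [0,0,0],
    [0,0,0],
  ],
  turn=[0,0,0,0,0],
)

```text
time_s: 12.75
eef_pos: [575.7, 135.3, 25.4]
ee_rot: [0.703, -0.703, 0.073, -0.073]
force: [-1.4, 0.8, 0.0]
grip_width: 0.43
```

>>> drive_tool(
  gripper=[0.35,0.35,0.35,0.35,0.35,0.35,0.35,0.35,0.35],
  offset=[
    [0,0,0],
    [0,0,0],
    [0,0,0],
    [0,0,0],
    [0,0,0],
    [0,-0.015,0],
    [0,-0.035,0],
    [0,-0.035,0],
    [0,-0.035,0],
  ],
  turn=[0,0,0,0,0,0,0,0,0],
)

```text
time_s: 13.5
eef_pos: [575.3, 135.3, 146.6]
ee_rot: [-0.703, 0.703, -0.073, 0.073]
force: [0.4, -1.0, 0.2]
grip_width: 0.649
```

```bash
python3 - <<'E'
from h import *
print(pose()[:2])
s=plan([(548.3,-148,150,8)],start=(575.5,135.1,145.2,-11.87))
E
```

```text
(array([575.34163691, 135.28264852, 146.6482066 ]), np.float64(-11.859747532837178))
at [575.5 135.1 145.2] -11.87 
8
[[0.004,-0.001,-0.035],[0.002,-0.001,-0.036],[0.001,-0.0,-0.036],[-0.001,-0.001,-0.035],[-0.002,-0.0,-0.035],[-0.004,-0.001,-0.035],[-0.005,-0.0,-0.036],[-0.007,-0.001,-0.035]]
[-2.5,-2.5,-2.5,-2.5,-2.5,-2.5,-2.4,-2.5]
end [ 548.  -148.2  150.2] 8.03
```

>>> drive_tool(
  gripper=[0.35,0.35,0.35,0.35,0.35,0.35,0.35,0.35,0.35],
  offset=[
    [0.004,-0.001,-0.035],
    [0.002,-0.001,-0.036],
    [0.001,0,-0.036],
    [-0.001,-0.001,-0.035],
    [-0.002,0,-0.035],
    [-0.004,-0.001,-0.035],
    [-0.005,0,-0.036],
    [-0.007,-0.001,-0.033],
    [0,0,0],
  ],
  turn=[-2.5,-2.5,-2.5,-2.5,-2.5,-2.5,-2.4,-2.5,0],
)

```text
time_s: 14.25
eef_pos: [547.4, -151.4, 150.3]
ee_rot: [-0.705, 0.706, 0.049, -0.048]
force: [0.5, 1.0, -0.2]
grip_width: 0.653
```

```bash
python3 - <<'E'
from h import *
im2,d2=ctrl.capture('top'); im,d=ctrl.capture('side'); print(pose()[:2],ctrl.sense()['time_s'])
np.savez('top7.npz',im=im2,d=d2);np.savez('side7.npz',im=im,d=d)
cv2.imwrite('pics/t7.png',np.hstack([cv2.resize(im2[165:290,140:265,::-1],(400,400)),cv2.resize(im[120:290,150:320,::-1],(400,400))]))
P=cloud('top',d2.astype(float)); Z=P[...,2]
c,s=np.cos(np.radians(-11.9)),np.sin(np.radians(-11.9))
X=(P[...,0]-520.2)*c+(P[...,1]-147)*s; Y=-(P[...,0]-520.2)*s+(P[...,1]-147)*c
for nm,x0 in(('st',-56),('pu',56)):
    m=(d2>0)&(abs(X-x0)<30)&(abs(Y)<75)&(Z>38)&(Z<70)
    print(nm,m.sum(),X[m].min(),X[m].max(),Y[m].min(),Y[m].max(),np.percentile(Z[m],[5,50,95]), cv2.minAreaRect(np.stack([X[m],Y[m]],1).astype(np.float32)))
P=cloud('side',d.astype(float)); Z=P[...,2]
m=(d>0)&(Z>50)&(Z<75)&(np.hypot(P[...,0]-548,P[...,1]+147)<60)
print(m.sum(),P[m].min(0),P[m].max(0))
E
```

```text
(array([ 547.7588053 , -146.93581797,  150.14845467]), np.float64(7.9018030554651535)) 14.35
st 499 -73.7694196673585 -43.19042009932188 -56.29517973037392 59.05794221911711 [45.96380223 52.77515786 56.76682765] ((-58.49414825439453, 1.41571044921875), (30.036415100097656, 115.39391326904297), 0.6115930080413818)
pu 539 36.047306055647056 73.78931809883319 -49.21209142172302 53.10735623213807 [51.03484825 55.53132987 58.86348806] ((54.912139892578125, 1.92462158203125), (102.2851791381836, 37.62641525268555), 89.81217956542969)
147 [ 535.64682758 -197.19169953   50.25323101] [ 559.47344212 -104.29700249   61.62224069]
```

View pics/t7.png

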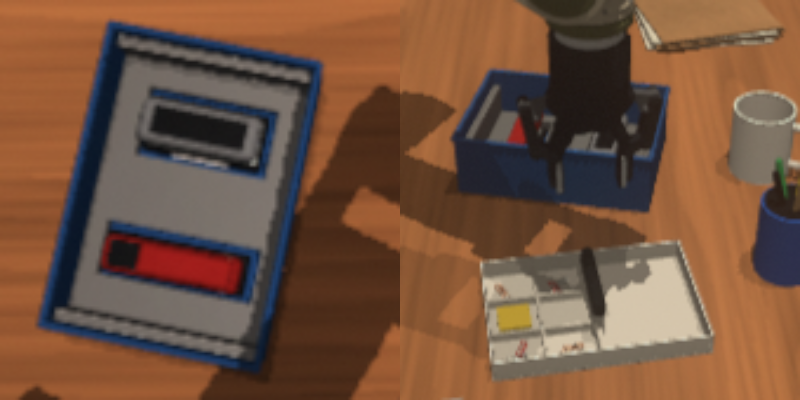

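>>> drive_tool(
  gripper=[0.35,0.35,0.35,0.35,1,1,1,1,1,1,1,1],
  offset=[
    [0,0.04,0],
    [0,0.04,0],
    [0,0.03,0],
    [0,0.008,0],
    [0,0,0],
    [0,0,0],
    [0,0,0],
    [0,0,0],
    [0,0,0],
    [0,0,0],
    [0,0,0],
    [0,0,0],
  ],
  turn=[0,0,0,0,0,0,0,0,0,0,0,0],
  force=70,
)

```text
time_s: 15.35
eef_pos: [549.3, -146.3, 34.7]
ee_rot: [-0.705, 0.706, 0.051, -0.048]
force: [-0.2, 1.6, 5.5]
grip_width: 0.127
```

>>> drive_tool(
  gripper=[1,1,1,1,1,1],
  offset=[
    [0,-0.003,0],
    [0,-0.01,0],
    [0,-0.02,0],
    [0,-0.03,0],
    [0,-0.03,0],
    [0,-0.03,0],
  ],
  turn=[0,0,0,0,0,0],
)

```text
time_s: 15.85
eef_pos: [547.7, -145.9, 157.7]
ee_rot: [-0.705, 0.705, 0.05, -0.049]
force: [0.3, -1.1, -3.3]
grip_width: 0.121
```

```bash
python3 - <<'E'
from h import *
im,d=ctrl.capture('side');s=ctrl.sense(); print(pose()[:2],s['time_s'],s['grip_width'],s['force'])
cv2.imwrite('pics/s8.png',cv2.resize(im[100:300,130:350,::-1],None,fx=3,fy=3))
s=plan([(520.2,147,165,-11.9)],start=(548,-146.2,155.2,8.03),step=30)
E
```

```text
(array([ 550.14111947, -146.96612382,  164.16918651]), np.float64(8.052851276011348)) 15.9 0.12790590878562966 [ 1.8040172  -1.33254813  6.35749039]
at [ 548.  -146.2  155.2] 8.03 
10
[[0.001,-0.001,0.029],[0.0,-0.001,0.029],[-0.001,-0.001,0.03],[-0.002,-0.001,0.029],[-0.003,-0.001,0.029],[-0.004,-0.001,0.029],[-0.004,-0.001,0.029],[-0.006,-0.001,0.029],[-0.006,-0.001,0.029],[-0.008,-0.001,0.029]]
[2.0,2.0,2.0,2.0,2.0,2.0,2.0,2.0,2.0,1.9]
end [520.  146.6 165.2] -11.87
```

View pics/s8.png

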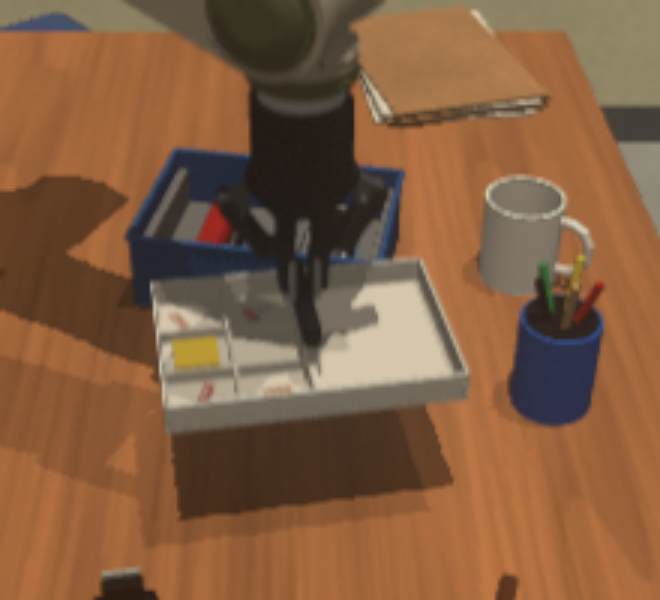

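>>> drive_tool(
  gripper=[1,1,1,1,1,1,1,1,1,1,1,1,1],
  offset=[
    [0.001,-0.001,0.029],
    [0,-0.001,0.029],
    [-0.001,-0.001,0.03],
    [-0.002,-0.001,0.029],
    [-0.003,-0.001,0.029],
    [-0.004,-0.001,0.029],
    [-0.004,-0.001,0.029],
    [-0.006,-0.001,0.029],
    [-0.006,-0.001,0.029],
    [-0.008,-0.001,0.029],
    [0,0,0],
    [0,0,0],
    [0,0,0],
  ],
  turn=[2,2,2,2,2,2,2,2,2,1.9,0,0,0],
)

```text
time_s: 16.98
eef_pos: [520.0, 146.4, 165.7]
ee_rot: [-0.703, 0.703, -0.073, 0.073]
force: [0.2, 0.0, -2.6]
grip_width: 0.13
```

```bash
python3 - <<'E'
from h import *
im,d=ctrl.capture('side');im2,d2=ctrl.capture('top');s=ctrl.sense(); print(pose()[:2],s['time_s'],s['grip_width'],s['force'],s['wrist_torque'])
np.savez('top9.npz',im=im2,d=d2);np.savez('side9.npz',im=im,d=d)
cv2.imwrite('pics/s9.png',np.hstack([cv2.resize(im2[150:300,130:280,::-1],(400,400)),cv2.resize(im[60:260,130:330,::-1],(400,400))]))
E
```

```text
(array([520.11107367, 145.85703945, 165.50271693]), np.float64(-11.918598275470037)) 17.0833 0.13102121317897558 [ 0.08786174 -0.26584893 -2.56028325] [-0.02563507 -0.03282685  0.00594062]
```

View pics/s9.png

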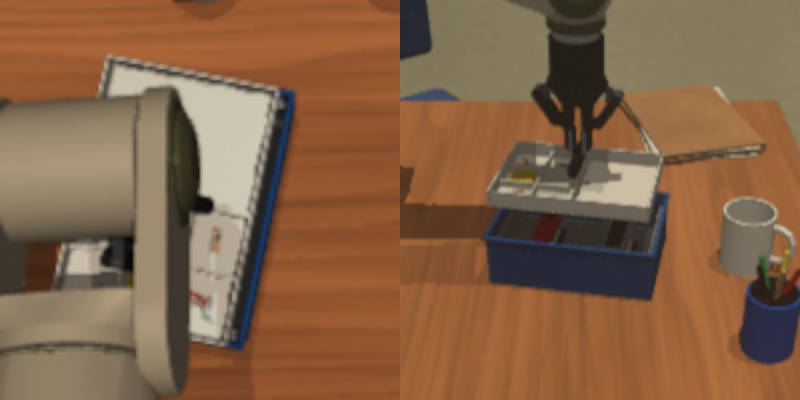

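```bash
python3 - <<'E'
from h import *
c,s=np.cos(np.radians(-11.9)),np.sin(np.radians(-11.9))
for n in('top','side'):
    z=np.load(n+'9.npz');d=z['d'].astype(float);im=z['im'];P=cloud(n,d);Z=P[...,2]
    X=(P[...,0]-520.2)*c+(P[...,1]-147)*s; Y=-(P[...,0]-520.2)*s+(P[...,1]-147)*c
    white=(im.min(-1)>60)
    m=(d>0)&(abs(X)<140)&(abs(Y)<110)&(Z>152)&(Z<166)&white
    print(n,m.sum(),np.median(Z[m]))
    for nm,A,B in(('X',X,Y),('Y',Y,X)):
        for lo,hi in((-75,-40),(-40,0),(0,40),(40,75)):
            k=m&(B>lo)&(B<hi)
            if k.sum()>5: 
                a=A[k]; print(nm,lo,'min',np.sort(a)[:6].round(),'max',np.sort(a)[-6:].round())
    m=(d>0)&(abs(X)<150)&(abs(Y)<120)&(Z>70)&(Z<95)
    print('rim',m.sum(),np.sort(X[m])[[3,-4]],np.sort(Y[m])[[3,-4]])
    # rim initial
    z=np.load(n+'0.npz');d=z['d'].astype(float);P=cloud(n,d);Z=P[...,2]
    X=(P[...,0]-520.2)*c+(P[...,1]-147)*s; Y=-(P[...,0]-520.2)*s+(P[...,1]-147)*c
    m=(d>0)&(abs(X)<150)&(abs(Y)<120)&(Z>76)&(Z<92)
    for nm,A,B,h in(('X',X,Y,123),('Y',Y,X,87)):
        a=A[m&(abs(B)<70)]; print('rim0',nm,np.median(a[a<-h+15]),np.median(a[a>h-15]),np.percentile(a,[1,3,97,99]))
E
```

```text
top 292 155.8545364253934
X -75 min [-118. -117. -117. -117. -117. -117.] max [113. 113. 114. 114. 114. 114.]
X -40 min [111. 111. 111. 112. 112. 112.] max [114. 114. 114. 114. 114. 114.]
X 0 min [111. 111. 112. 112. 112. 112.] max [113. 113. 114. 114. 114. 114.]
X 40 min [111. 111. 112. 112. 112. 112.] max [113. 113. 113. 114. 114. 114.]
Y -75 min [-80. -80. -80. -80. -80. -80.] max [77. 78. 78. 78. 79. 79.]
Y -40 min [-80. -80. -80. -80. -80. -80.] max [-77. -58. -54. -49. -47. -46.]
Y 0 min [-80. -80. -80. -80. -80. -80.] max [-78. -78. -78. -78. -77. -63.]
Y 40 min [-81. -81. -80. -80. -80. -80.] max [-78. -78. -78. -78. -78. -77.]
rim 286 [-126.10881708  125.38136297] [-91.11751231 -49.16830543]
rim0 X -123.27672184965166 121.93612050268956 [-126.7054218  -126.55012251  125.08040308  125.52552557]
rim0 Y -88.00912837539924 85.53554125011149 [-90.96639262 -90.83164759  89.18223209  89.78409469]
side 292 154.57112134717022
X -75 min [-118. -116. -116. -115. -115. -115.] max [114. 114. 114. 114. 115. 115.]
X -40 min [-118. -115. -115. -115. -115. -115.] max [112. 113. 113. 114. 114. 114.]
X 0 min [-117. -116. -116. -115. -115. -115.] max [113. 113. 114. 114. 115. 115.]
X 40 min [-116. -115. -115. -115. -115. -115.] max [112. 113. 113. 114. 114. 115.]
Y -75 min [-88. -85. -85. -85. -85. -84.] max [74. 74. 75. 75. 76. 78.]
Y -40 min [-85. -85. -85. -84. -84. -84.] max [-43. -43. -43. -42. -41.  25.]
Y 0 min [-88. -87. -87. -86. -85. -85.] max [74. 75. 75. 76. 77. 78.]
Y 40 min [-89. -88. -86. -86. -85. -85.] max [74. 76. 76. 76. 76. 77.]
rim 459 [-124.62400717  126.55940295] [-98.07864887  81.29266753]
rim0 X -121.47556246292808 124.02156005898956 [-125.49462722 -125.16248514  126.52130754  126.76142732]
rim0 Y -93.87415996034426 79.87178031712219 [-97.50935872 -97.0655966   84.58902164  86.47219903]
```

>>> drive_tool(
  gripper=[1,1,1,1,1,1,1,1],
  offset=[
    [0.001,0.02,0],
    [0,0.015,-0.0005],
    [0,0.01,0],
    [0,0.005,0],
    [0,0.004,0],
    [0,0.004,0],
    [0,0,0],
    [0,0,0],
  ],
  turn=[0,0,0,0,0,0,0,0],
)

```text
time_s: 17.75
eef_pos: [521.1, 146.0, 107.6]
ee_rot: [0.703, -0.703, 0.073, -0.073]
force: [0.9, -0.1, -1.9]
grip_width: 0.13
```

>>> drive_tool(
  gripper=[1,1,1,1,1,1],
  offset=[
    [0,0.003,0],
    [0,0.003,0],
    [0,0.003,0],
    [0,0.002,0],
    [0,0,0],
    [0,0,0],
  ],
  turn=[0,0,0,0,0,0],
)

```text
time_s: 18.25
eef_pos: [520.8, 146.1, 96.7]
ee_rot: [-0.703, 0.703, -0.073, 0.073]
force: [-3.5, -0.1, 4.6]
grip_width: 0.131
```

>>> drive_tool(
  gripper=[1,1,1,1],
  offset=[
    [0,0.0005,0],
    [0,0.0005,0],
    [0,0,0],
    [0,0,0],
  ],
  turn=[0,0,0,0],
)

```text
time_s: 18.58
eef_pos: [520.8, 146.1, 96.6]
ee_rot: [-0.703, 0.703, -0.073, 0.073]
force: [-6.8, -1.5, 14.3]
grip_width: 0.132
```

```bash
python3 - <<'E'
from h import *
im,d=ctrl.capture('side');s=ctrl.sense(); print(pose()[:2],s['force'],s['wrist_torque'])
cv2.imwrite('pics/s10.png',cv2.resize(im[100:240,140:300,::-1],None,fx=4,fy=4))
E
```

```text
(array([520.84368593, 146.08264739,  96.61480826]), np.float64(-11.846058317305749)) [-7.89373441 -0.89860715 13.17575701] [-0.16656957  1.25126415 -0.01100263]
```

View pics/s10.png

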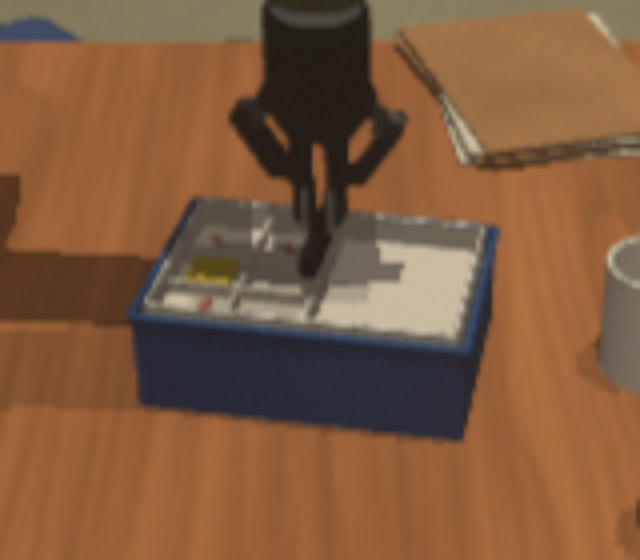

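>>> drive_tool(
  gripper=[1,0.6,0.6,0.6,0.6,0.6],
  offset=[
    [0,-0.0005,0],
    [0,0,0],
    [0,0,0],
    [0,0,0],
    [0,0,0],
    [0,0,0],
  ],
  turn=[0,0,0,0,0,0],
)

```text
time_s: 19.13
eef_pos: [520.9, 146.0, 95.6]
ee_rot: [0.703, -0.703, 0.073, -0.073]
force: [-0.7, -0.4, -0.6]
grip_width: 0.401
```

>>> drive_tool(
  gripper=[0.6,0.6,0.6,0.6],
  offset=[
    [0,-0.015,0],
    [0,-0.03,0],
    [0,-0.035,0],
    [0,-0.035,0],
  ],
  turn=[0,0,0,0],
)

```text
time_s: 19.47
eef_pos: [520.4, 146.0, 211.8]
ee_rot: [-0.703, 0.703, -0.073, 0.073]
force: [1.1, 0.5, 0.2]
grip_width: 0.397
```

```bash
python3 - <<'E'
from h import *
s=plan([(540,-150,200,-8),(562,-350,120,2)],start=(521,146.3,211.2,-11.87))
print(pose()[:2])
E
```

```text
at [521.  146.3 211.2] -11.87 
14
[[0.01,0.001,-0.036],[0.01,0.001,-0.036],[0.009,0.002,-0.036],[0.009,0.001,-0.036],[0.009,0.002,-0.036],[0.008,0.001,-0.036],[0.008,0.002,-0.036],[0.008,0.001,-0.036],[0.008,0.013,-0.033],[0.007,0.013,-0.033],[0.006,0.014,-0.033],[0.006,0.013,-0.033],[0.004,0.014,-0.033],[0.004,0.013,-0.033]]
[-0.5,-0.5,-0.5,-0.5,-0.5,-0.5,-0.4,-0.5,-1.7,-1.7,-1.6,-1.7,-1.6,-1.7]
end [ 562.  -349.8  120.2] 2.03
(array([520.40626626, 146.01947438, 211.82040868]), np.float64(-11.859765618958408))
```

>>> drive_tool(
  gripper=[0.6,0.6,0.6,0.6,0.6,0.6,0.6,0.6],
  offset=[
    [0.01,0.001,-0.036],
    [0.01,0.001,-0.036],
    [0.009,0.002,-0.036],
    [0.009,0.001,-0.036],
    [0.009,0.002,-0.036],
    [0.008,0.001,-0.036],
    [0.008,0.002,-0.036],
    [0.008,0.001,-0.036],
  ],
  turn=[-0.5,-0.5,-0.5,-0.5,-0.5,-0.5,-0.4,-0.5],
)

```text
time_s: 20.13
eef_pos: [539.8, -151.9, 199.5]
ee_rot: [0.705, -0.705, 0.049, -0.049]
force: [0.1, -0.0, 0.1]
grip_width: 0.4
```

```bash
python3 - <<'E'
from h import *
im,d=ctrl.capture('side');im2,d2=ctrl.capture('top');print(pose()[:2])
np.savez('top11.npz',im=im2,d=d2);np.savez('side11.npz',im=im,d=d)
cv2.imwrite('pics/s11.png',np.hstack([cv2.resize(im2[150:300,130:280,::-1],(400,400)),cv2.resize(im[100:260,130:290,::-1],(400,400))]))
c,s=np.cos(np.radians(-11.9)),np.sin(np.radians(-11.9))
z=np.load('top11.npz');d=z['d'].astype(float);P=cloud('top',d);Z=P[...,2]
X=(P[...,0]-520.2)*c+(P[...,1]-147)*s; Y=-(P[...,0]-520.2)*s+(P[...,1]-147)*c
m=(d>0)&(abs(X-58)<45)&(abs(Y)<65)&(Z>50)
A=np.c_[X[m],Y[m],np.ones(m.sum())]; print('floor plane',np.linalg.lstsq(A,Z[m],rcond=None)[0],np.median(Z[m]))
w=(im2.min(-1)>60)&(d>0)&(abs(X)<119)&(abs(Y)<84)&(Z>60); print('tray ext',X[w].min(),X[w].max(),Y[w].min(),Y[w].max())
m=(d>0)&(abs(X)<15)&(abs(Y)<60)&(Z>105); print('bar',cv2.minAreaRect(np.stack([X[m],Y[m]],1).astype(np.float32)),np.median(Z[m]))
# glass
for n in('top0','side0','top11','side11'):
    z=np.load(n+'.npz');im=z['im'];d=z['d'].astype(float);P=cloud(n[:-1].rstrip('1'),d);Z=P[...,2]
    r=(d>0)&(np.hypot(P[...,0]-560,P[...,1]+383)<85)&(Z>6)&(Z<25)
    h=r&(P[...,1]<-388); p=P[h][:,:2]
    from numpy.linalg import svd
    med=np.median(p,0); p=p[np.hypot(*(p-med).T)<45]
    for _ in range(3):
        vx,vy,x0,y0=cv2.fitLine(p.astype(np.float32),cv2.DIST_HUBER,0,.01,.01).ravel(); 
        dist=abs((p[:,0]-x0)*vy-(p[:,1]-y0)*vx); p=p[dist<13]
    le=P[r&(P[...,1]>-368)][:,:2]; le=le[np.hypot(*(le-np.median(le,0)).T)<38]
    (lx,ly),lr=cv2.minEnclosingCircle(le.astype(np.float32))
    print(n,'axis',np.degrees(np.arctan2(vy,vx)),x0,y0,'lens',lx,ly,lr,'to handle',np.degrees(np.arctan2(ly-y0,lx-x0)),'end',P[h][:,1].min())
E
```

```text
(array([ 539.85200614, -154.63919061,  198.93672287]), np.float64(-8.236721567197382))
floor plane [1.34311999e-03 6.52284992e-04 6.47681957e+01] 64.8277457368199
tray ext -116.99247996490378 118.96968428442682 -80.41027073595039 83.54115337574801
bar ((-1.0431241989135742, -1.2800216674804688), (13.597430229187012, 92.13790130615234), 0.04988699406385422) 120.99365273857029
top0 axis -76.01201 568.98645 -417.45984 lens 553.3945922851562 -341.0605163574219 30.09844398498535 to handle 101.53473 end -449.8836499295623
side0 axis -77.05398 568.60876 -423.92636 lens 553.055908203125 -346.9435119628906 30.224931716918945 to handle 101.42173 end -454.5349815687992
top11 axis -63.957115 571.9316 -431.99927 lens 0.0 0.0 0.0 to handle 142.93501 end -448.7502593342551
side11 axis -76.5727 568.31024 -423.0103 lens 553.4568481445312 -346.615966796875 30.381317138671875 to handle 101.00277 end -455.14193627189945
  return _methods._mean(a, axis=axis, dtype=dtype,
  ret = um.true_divide(
```

View pics/s11.png

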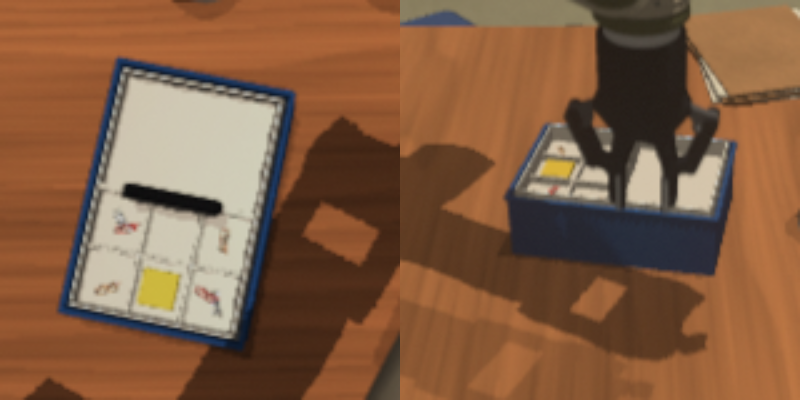

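```bash
python3 - <<'E'
from h import *
print(pose()[:2]); ctrl.capture('top'); print(pose()[:2])
s=plan([(563.9,-391.4,100,12.3)],start=(*pose()[0],pose()[1]))
E
```

```text
(array([ 539.85200614, -154.63919061,  198.93672287]), np.float64(-8.236721567197382))
(array([ 539.83327851, -152.12748155,  199.08846717]), np.float64(-8.161629168546405))
at [ 539.8 -152.1  199.1] -8.16 
7
[[0.008,0.014,-0.033],[0.007,0.014,-0.034],[0.005,0.014,-0.034],[0.003,0.014,-0.034],[0.001,0.014,-0.034],[-0.0,0.015,-0.035],[-0.002,0.014,-0.034]]
[-2.9,-2.9,-2.9,-2.9,-3.0,-2.9,-3.0]
end [ 564.3 -391.1  100.1] 12.34
```

>>> drive_tool(
  gripper=[0.5,0.5,0.5,0.5,0.5,0.5,0.5,0.5,0.5,0.5],
  offset=[
    [0.008,0.014,-0.033],
    [0.007,0.014,-0.034],
    [0.005,0.014,-0.034],
    [0.003,0.014,-0.034],
    [0.001,0.014,-0.034],
    [0,0.015,-0.035],
    [-0.002,0.014,-0.034],
    [0,0.02,0],
    [0,0,0],
    [0,0,0],
  ],
  turn=[-2.9,-2.9,-2.9,-2.9,-3,-2.9,-3,0,0,0],
)

```text
time_s: 21.12
eef_pos: [565.5, -387.2, 80.0]
ee_rot: [0.704, -0.702, -0.077, 0.078]
force: [0.1, -0.6, -0.1]
grip_width: 0.5
```

```bash
python3 - <<'E'
from h import *
for i in range(3):
    im,d=ctrl.capture('side'); print(pose()[:2])
print(ctrl.sense()['grip_width'])
P=cloud('side',d.astype(float)); m=(d>0)&(np.hypot(P[...,0]-564,P[...,1]+391)<60)&(P[...,2]>85)&(P[...,2]<140)
p=P[m]; a=np.radians(12.3); X=(p[:,0]-563.9)*np.cos(a)+(p[:,1]+391.4)*np.sin(a); Y=-(p[:,0]-563.9)*np.sin(a)+(p[:,1]+391.4)*np.cos(a)
print('fingers', np.percentile(X,[2,98]),np.percentile(Y,[2,10,50]),p[:,2].min())
cv2.imwrite('pics/s12.png',cv2.resize(im[200:384,140:340,::-1],None,fx=3.2,fy=3.2))
E
```

```text
(array([ 566.13230315, -387.49027669,   81.61189704]), np.float64(12.612755676389432))
(array([ 566.41636081, -387.73694766,   82.41675242]), np.float64(12.623480366029177))
(array([ 566.43964858, -387.94813435,   82.6819776 ]), np.float64(12.624916470697457))
0.49976360050610613
fingers [-32.61859152  35.88961402] [-9.09213262 -8.41259551 -5.04106457] 104.98478486299939
```

View pics/s12.png

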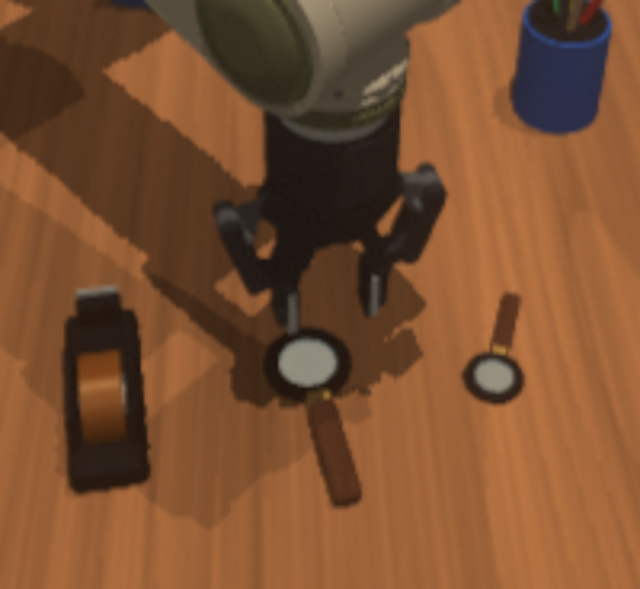

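>>> drive_tool(
  gripper=[0.5,0.5,0.5,0.5,0.5],
  offset=[
    [-0.001,0.03,-0.003],
    [0,0.03,0],
    [0,0.01,0],
    [0,0,0],
    [0,0,0],
  ],
  turn=[0,0,0,0,0],
)

```text
time_s: 21.68
eef_pos: [565.8, -392.0, 12.3]
ee_rot: [-0.702, 0.703, 0.078, -0.077]
force: [0.2, -1.5, -0.3]
grip_width: 0.498
```

```bash
python3 - <<'E'
from h import *
for i in range(3):
    im,d=ctrl.capture('side'); print(pose()[:2])
cv2.imwrite('pics/s13.png',cv2.resize(im[230:384,180:320,::-1],None,fx=4,fy=3.8))
E
```

```text
(array([ 566.13816118, -392.49496747,   13.12550775]), np.float64(12.569474351005498))
(array([ 566.16237492, -392.67639802,   13.29123679]), np.float64(12.558273375834494))
(array([ 566.06361446, -392.66058348,   13.09793942]), np.float64(12.55461230358775))
```

View pics/s13.png

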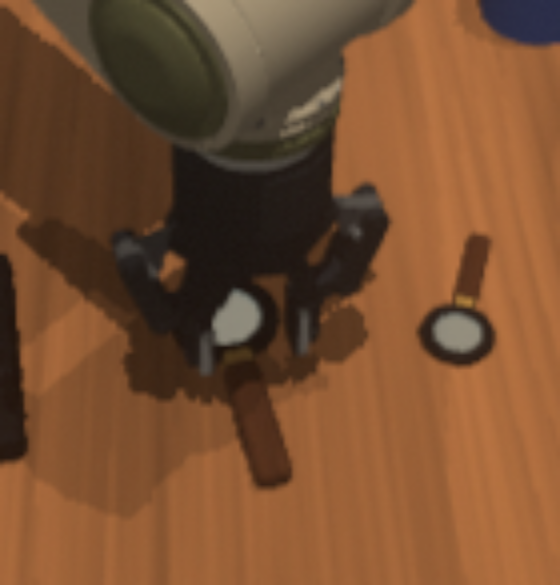

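>>> drive_tool(
  gripper=[0.5,0.5,0.5,0.5],
  offset=[
    [-0.002,0.005,-0.005],
    [0,0.005,0],
    [0,0,0],
    [0,0,0],
  ],
  turn=[0,0,0,0],
)

```text
time_s: 22.17
eef_pos: [564.0, -397.3, 0.3]
ee_rot: [0.703, -0.703, -0.077, 0.077]
force: [0.2, 0.1, -0.1]
grip_width: 0.5
```

```bash
python3 - <<'E'
from h import *
im,d=ctrl.capture('side'); print(pose()[:2],ctrl.sense()['force'])
cv2.imwrite('pics/s14.png',cv2.resize(im[250:360,190:300,::-1],None,fx=5,fy=5))
E
```

```text
(array([ 5.64145705e+02, -3.97326861e+02,  5.10247699e-01]), np.float64(12.533359289678835)) [-0.27628523  0.21526291 -0.44779087]
```

View pics/s14.png

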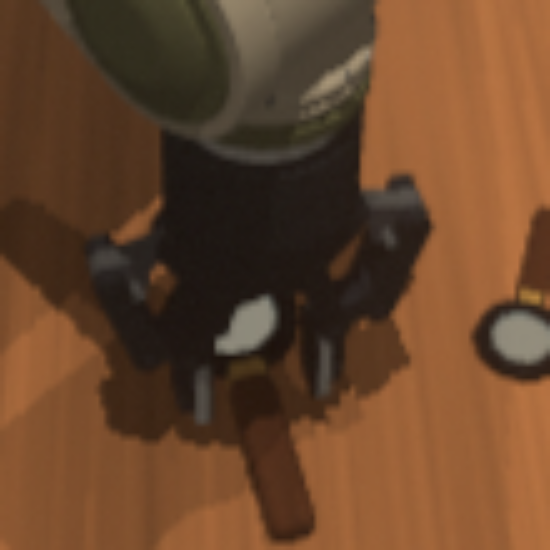

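>>> drive_tool(
  gripper=[0.5,0.5,0.5,1,1,1,1,1,1,1],
  offset=[
    [-0.001,-0.001,-0.005],
    [0,0,0],
    [0,0,0],
    [0,0,0],
    [0,0,0],
    [0,0,0],
    [0,0,0],
    [0,0,0],
    [0,0,0],
    [0,0,0],
  ],
  turn=[0,0,0,0,0,0,0,0,0,0],
  force=40,
)

```text
time_s: 23.05
eef_pos: [564.3, -402.4, 1.7]
ee_rot: [0.703, -0.703, -0.077, 0.077]
force: [-0.4, 0.1, 0.9]
grip_width: 0.001
```

>>> drive_tool(
  gripper=[1,1,1,1,1],
  offset=[
    [0,-0.003,0],
    [0,-0.01,0],
    [0,-0.015,0],
    [0,0,0],
    [0,0,0],
  ],
  turn=[0,0,0,0,0],
)

```text
time_s: 23.47
eef_pos: [564.8, -402.9, 30.9]
ee_rot: [-0.702, 0.704, 0.078, -0.077]
force: [-0.3, 0.5, -0.6]
grip_width: -0.001
```

```bash
python3 - <<'E'
from h import *
im,d=ctrl.capture('side'); print(pose()[:2],ctrl.sense()['force'],ctrl.sense()['grip_width'])
cv2.imwrite('pics/s15.png',cv2.resize(im[240:360,180:300,::-1],None,fx=5,fy=5))
E
```

```text
(array([ 564.36904267, -402.48258955,   29.84542163]), np.float64(12.540288403927077)) [-0.09979134 -0.05486712 -0.12548642] -0.0016998731159472075
```

View pics/s15.png

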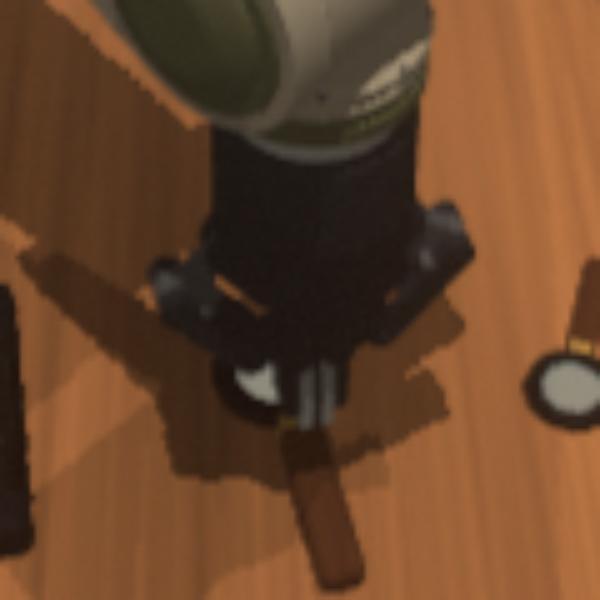

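```bash
python3 - <<'E'
from h import *
im,d=ctrl.capture('side'); P=cloud('side',d.astype(float)); Z=P[...,2]; print(pose()[:2])
m=(d>0)&(abs(P[...,0]-565)<25)&(P[...,1]>-425)&(P[...,1]<-380)&(Z>18)&(Z<90)
p=P[m]
for a in range(18,90,4):
    k=(p[:,2]>=a)&(p[:,2]<a+4)
    if k.sum(): print(a,k.sum(),np.percentile(p[k,0],[2,98]).round(),np.percentile(p[k,1],[5,50]).round())
# pixel tip
f,cx,cy,V=cam('side')
def proj(w): q=V[:3]@np.append(w,1); return (f*q[0]/q[2]+cx,f*q[1]/q[2]+cy)
t=pose()[0]; print('tcp px',proj(t),'zoom',[(a-b)*5 for a,b in zip(proj(t),(180,240))], 'tcp front', [(a-b)*5 for a,b in zip(proj(t+np.array([2,-11,0])),(180,240))])
r=(d>0)&(np.hypot(P[...,0]-560,P[...,1]+383)<85)&(Z>6)&(Z<22); print(cv2.minAreaRect(P[r][:,:2].astype(np.float32)))
E
```

```text
(array([ 564.14506736, -402.24275173,   29.2040267 ]), np.float64(12.541813895148529))
50 5 [559. 568.] [-413. -412.]
54 8 [557. 576.] [-414. -412.]
58 18 [551. 576.] [-414. -412.]
62 16 [552. 577.] [-415. -413.]
66 19 [549. 575.] [-414. -412.]
70 17 [549. 575.] [-414. -412.]
74 22 [551. 575.] [-415. -412.]
78 16 [551. 576.] [-414. -412.]
82 9 [552. 570.] [-415. -413.]
86 20 [554. 573.] [-416. -413.]
tcp px (np.float64(241.48967897768074), np.float64(328.3310127059455)) zoom [np.float64(307.4483948884037), np.float64(441.65506352972756)] tcp front [np.float64(313.45674927186906), np.float64(464.22093296768537)]
((568.1167602539062, -384.037841796875), (57.27920150756836, 136.3501739501953), 23.10253143310547)
```

>>> drive_tool(
  gripper=[0.5,0.5,0.5,0.5,0.5,0.5,0.5,0.5,0.5,0.5],
  offset=[
    [0,0,0],
    [0,0,0],
    [0,0,0],
    [0,0,0],
    [0.001,0.015,0],
    [0,0.015,0],
    [0,0.004,0],
    [0,0.004,0],
    [0,0,0],
    [0,0,0],
  ],
  turn=[0,0,0,0,0,0,0,0,0,0],
)

```text
time_s: 24.4
eef_pos: [565.5, -402.4, -8.1]
ee_rot: [-0.703, 0.703, 0.077, -0.077]
force: [-0.2, 0.2, -0.1]
grip_width: 0.497
```

```bash
python3 - <<'E'
from h import *
im,d=ctrl.capture('side'); print(pose()[:2],ctrl.sense()['force'],ctrl.sense()['grip_width'])
cv2.imwrite('pics/s16.png',cv2.resize(im[240:360,180:300,::-1],None,fx=5,fy=5))
E
```

```text
(array([ 565.60819543, -402.51399827,   -7.69814044]), np.float64(12.542861725577783)) [-0.42431818  1.3956398   0.23379977] 0.4960898726527527
```

View pics/s16.png

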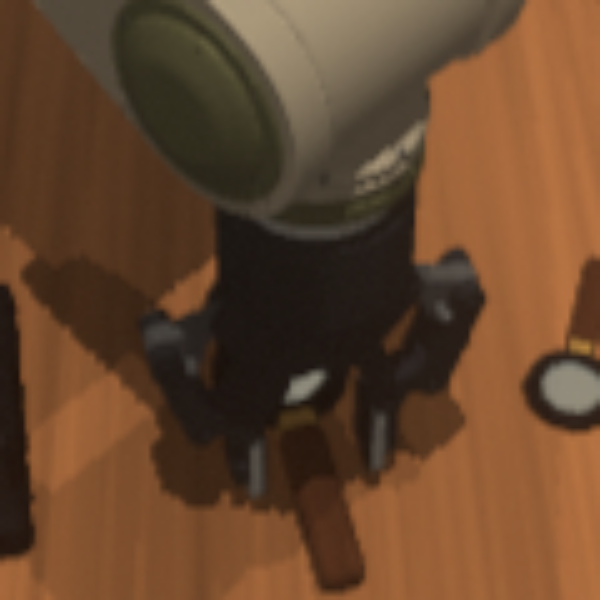

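>>> drive_tool(
  gripper=[0.5,0.5,0.5,0.5,0.5],
  offset=[
    [0,0.002,0.006],
    [0,0.002,0],
    [0,0.002,0],
    [0,0,0],
    [0,0,0],
  ],
  turn=[0,0,0,0,0],
)

```text
time_s: 24.87
eef_pos: [564.0, -396.4, -14.4]
ee_rot: [0.703, -0.703, -0.077, 0.077]
force: [0.5, -0.7, -0.5]
grip_width: 0.501
```

```bash
python3 - <<'E'
from h import *
im,d=ctrl.capture('side'); print(pose()[:2],ctrl.sense()['force'],ctrl.sense()['grip_width'])
P=cloud('side',d.astype(float)); Z=P[...,2]
m=(d>0)&(abs(P[...,0]-567)<38)&(P[...,1]>-412)&(P[...,1]<-400)&(Z>3)&(Z<60)
for a in range(0,60,4):
    k=m&(Z>=a)&(Z<a+4); print(a,np.sort(P[k][:,0]).round())
cv2.imwrite('pics/s17.png',cv2.resize(im[260:360,190:290,::-1],None,fx=6,fy=6))
E
```

```text
(array([ 564.04967732, -396.46577282,  -14.26903676]), np.float64(12.537107423490983)) [-0.05911179 -0.16403614  0.38376729] 0.5001281354241707
0 [597.]
4 [555. 557.]
8 [555. 557. 557. 557. 559. 559. 561. 567. 569. 571. 574. 574. 575. 576.
 591.]
12 [544. 557. 557. 557. 559. 559. 559. 559. 561. 561. 561. 561. 561. 563.
 563. 563. 563. 563. 565. 565. 565. 565. 567. 567. 567. 567. 568. 569.
 569. 569. 570. 571. 571. 572. 572. 573. 573. 586. 588. 590.]
16 [530. 532. 534. 534. 536. 536. 586. 588. 590. 592.]
20 [530. 536. 586. 586. 588. 590. 590. 592.]
24 [530. 530. 532. 532. 534. 534. 536. 540. 586. 588. 592.]
28 [532. 534. 536. 536. 544. 544. 586. 588. 590. 590. 592.]
32 [530. 532. 534. 534. 536. 540. 542. 544. 586. 588. 590. 592.]
36 [530. 532. 534. 536. 544. 544. 586. 586. 588. 588. 590. 590.]
40 [532. 542. 544. 586. 588. 592. 592.]
44 [530. 542. 587. 592. 594.]
48 [589. 591. 595. 598.]
52 [530. 530. 589. 589. 591. 591. 591. 593. 593. 595. 597. 600.]
56 [531. 531. 531. 531. 533. 533. 533. 533. 535. 587. 587. 589. 593. 595.
 597. 597.]
```

View pics/s17.png

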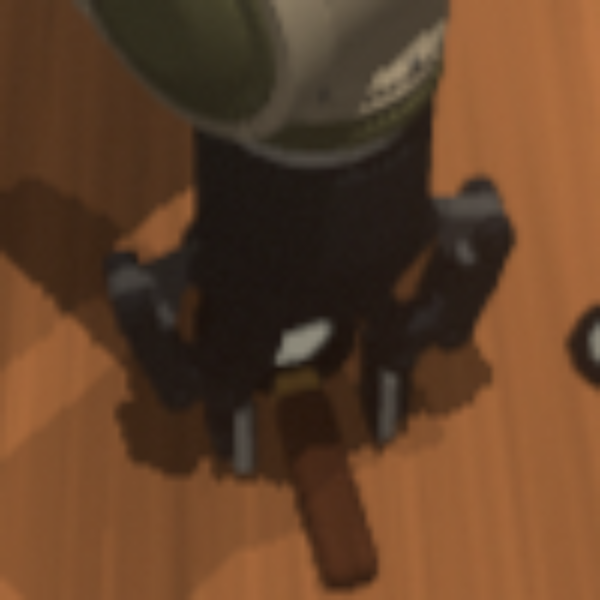

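>>> drive_tool(
  gripper=[0.5,0.5,0.5,0.5],
  offset=[
    [0,0.002,0],
    [0,0.002,0],
    [0,0.001,0],
    [0,0,0],
  ],
  turn=[0,0,0,0],
)

```text
time_s: 25.25
eef_pos: [563.8, -396.3, -19.8]
ee_rot: [0.703, -0.703, -0.077, 0.077]
force: [0.1, -0.7, 0.5]
grip_width: 0.502
```

>>> drive_tool(
  gripper=[0.7,0.8,1,1,1,1,1],
  offset=[
    [0,0,0],
    [0,0,0],
    [0,0,0],
    [0,0,0],
    [0,0,0],
    [0,0,0],
    [0,0,0],
  ],
  turn=[0,0,0,0,0,0,0],
  force=40,
)

```text
time_s: 25.83
eef_pos: [564.2, -396.5, -19.1]
ee_rot: [-0.703, 0.703, 0.077, -0.077]
force: [0.9, -0.2, 2.0]
grip_width: 0.222
```

>>> drive_tool(
  gripper=[1,1,1,1,1,1,1],
  offset=[
    [0,-0.003,0],
    [0,-0.01,0],
    [0,-0.025,0],
    [0,-0.035,0],
    [0,-0.035,0],
    [0,-0.035,0],
    [0,0,0],
  ],
  turn=[0,0,0,0,0,0,0],
)

```text
time_s: 26.42
eef_pos: [566.2, -398.4, 132.8]
ee_rot: [-0.699, 0.706, 0.08, -0.074]
force: [0.3, -0.0, 0.0]
grip_width: 0.215
```

```bash
python3 - <<'E'
from h import *
for i in range(2): im,d=ctrl.capture('side'); print(pose()[:2],ctrl.sense()['force'],ctrl.sense()['grip_width'])
P=cloud('side',d.astype(float)); Z=P[...,2]
np.savez('side18.npz',im=im,d=d)
cv2.imwrite('pics/s18.png',cv2.resize(im[170:330,170:330,::-1],None,fx=3.7,fy=3.7))
m=(d>0)&(np.hypot(P[...,0]-564,P[...,1]+390)<90)&(Z>110)&(Z<165)
p=P[m];a=np.radians(12.5); X=(p[:,0]-564.2)*np.cos(a)+(p[:,1]+396.5)*np.sin(a); Y=-(p[:,0]-564.2)*np.sin(a)+(p[:,1]+396.5)*np.cos(a)
for y in range(-72,100,8):
    k=(Y>=y)&(Y<y+8)
    if k.sum(): print(y,k.sum(),np.percentile(p[k,2],[5,50,95]).round(),np.percentile(X[k],[3,97]).round())
E
```

```text
(array([ 565.2948814 , -397.54504962,  128.81364402]), np.float64(12.550749764880702)) [-0.60811263  0.17299453 -1.60682284] 0.2179410992748772
(array([ 564.34988572, -396.6547154 ,  125.57427289]), np.float64(12.54438418449493)) [ 0.54969963 -0.10654862 -1.10727643] 0.21909720185027212
-64 46 [150. 157. 161.] [-9.  7.]
-56 42 [155. 160. 162.] [-11.   7.]
-48 39 [156. 161. 162.] [-11.   8.]
-40 42 [157. 160. 163.] [-10.   7.]
-32 37 [156. 161. 163.] [-10.   8.]
-24 37 [156. 161. 162.] [-11.   7.]
-16 84 [154. 160. 164.] [-22.  18.]
-8 45 [159. 161. 164.] [-20.  20.]
0 28 [159. 161. 163.] [-23.   9.]
8 15 [159. 160. 161.] [-4.  8.]
16 19 [153. 159. 160.] [-2. 12.]
24 20 [155. 158. 159.] [-8. 14.]
32 19 [153. 156. 158.] [ 3. 17.]
40 18 [153. 155. 156.] [ 7. 20.]
48 25 [154. 155. 158.] [-19.  21.]
56 18 [152. 156. 159.] [-23. -13.]
64 17 [154. 157. 159.] [-21. -12.]
72 1 [156. 156. 156.] [-19. -19.]
```

View pics/s18.png

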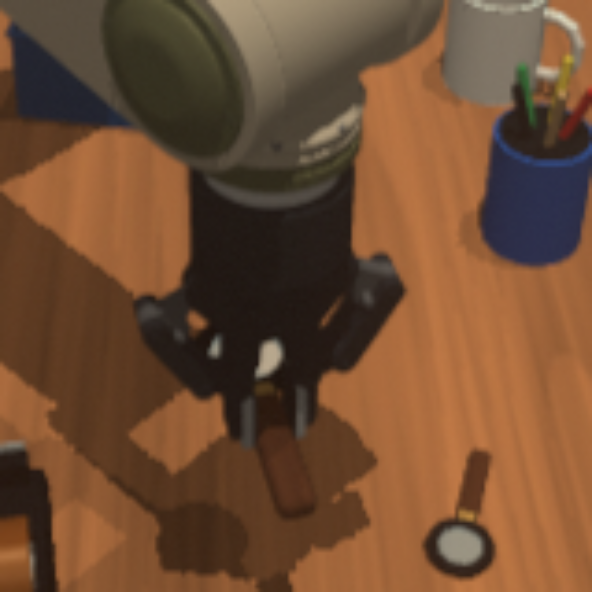

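```bash
python3 - <<'E'
from h import *
s=plan([(575.5,128.2,125,-11.9)],start=(564.1,-396.5,124,12.54),step=36)
E
```

```text
at [ 564.1 -396.5  124. ] 12.54 
15
[[0.008,-0.0,0.034],[0.007,-0.0,0.034],[0.006,-0.0,0.034],[0.006,-0.0,0.035],[0.005,-0.0,0.035],[0.004,-0.0,0.035],[0.003,-0.0,0.035],[0.001,-0.0,0.035],[0.001,-0.0,0.035],[-0.001,-0.0,0.035],[-0.001,-0.0,0.035],[-0.003,-0.0,0.035],[-0.003,-0.0,0.035],[-0.005,-0.0,0.034],[-0.005,-0.001,0.034]]
[1.6,1.6,1.6,1.6,1.6,1.6,1.6,1.7,1.6,1.7,1.6,1.7,1.6,1.7,1.6]
end [575.8 127.8 125. ] -11.86
```

>>> drive_tool(
  gripper=[1,1,1,1,1,1,1,1,1,1,1,1,1,1,1,1,1,1],
  offset=[
    [0.008,0,0.034],
    [0.007,0,0.034],
    [0.006,0,0.034],
    [0.006,0,0.035],
    [0.005,0,0.035],
    [0.004,0,0.035],
    [0.003,0,0.035],
    [0.001,0,0.035],
    [0.001,0,0.035],
    [-0.001,0,0.035],
    [-0.001,0,0.035],
    [-0.003,0,0.035],
    [-0.003,0,0.035],
    [-0.005,0,0.034],
    [-0.005,-0.001,0.034],
    [0,0,0],
    [0,0,0],
    [0,0,0],
  ],
  turn=[1.6,1.6,1.6,1.6,1.6,1.6,1.6,1.7,1.6,1.7,1.6,1.7,1.6,1.7,1.6,0,0,0],
)

```text
time_s: 28.02
eef_pos: [575.1, 127.5, 123.6]
ee_rot: [-0.703, 0.704, -0.074, 0.072]
force: [-0.4, 0.2, -0.7]
grip_width: 0.221
```

```bash
python3 - <<'E'
from h import *
for i in range(2): im,d=ctrl.capture('side'); print(pose()[:2],ctrl.sense()['force'],ctrl.sense()['grip_width'])
im2,d2=ctrl.capture('top')
cv2.imwrite('pics/s19.png',np.hstack([cv2.resize(im2[150:300,130:280,::-1],(400,400)),cv2.resize(im[70:230,150:310,::-1],(400,400))]))
c,s=np.cos(np.radians(-11.9)),np.sin(np.radians(-11.9))
for n,D in(('side',d),('top',d2)):
    P=cloud(n,D.astype(float)); Z=P[...,2]
    X=(P[...,0]-519.5)*c+(P[...,1]-145.6)*s; Y=-(P[...,0]-519.5)*s+(P[...,1]-145.6)*c
    m=(D>0)&(X>8)&(X<115)&(abs(Y)<100)&(Z>138)&(Z<170)
    print(n)
    for y in range(-96,96,8):
        k=m&(Y>=y)&(Y<y+8)
        if k.sum(): print(y,k.sum(),np.percentile(Z[k],[5,50,95]).round(),np.percentile(X[k],[3,97]).round())
E
```

```text
(array([575.33345824, 126.98283423, 123.87532186]), np.float64(-11.898430149075441)) [-0.23504891 -0.83700388 -0.85367554] 0.21815478864601154
(array([575.48678569, 126.75985332, 124.08965247]), np.float64(-11.93046701445228)) [ 0.27000965 -1.06816358 -0.90525347] 0.22171051568260333
side
-72 14 [146. 150. 155.] [50. 65.]
-64 17 [145. 154. 157.] [50. 67.]
-56 10 [154. 154. 157.] [49. 65.]
-48 12 [151. 155. 156.] [50. 67.]
-40 8 [153. 155. 157.] [51. 66.]
-32 15 [149. 155. 157.] [50. 67.]
-24 43 [148. 157. 168.] [38. 79.]
-16 36 [151. 157. 168.] [35. 79.]
-8 13 [154. 157. 169.] [47. 81.]
0 5 [154. 155. 156.] [50. 61.]
8 5 [150. 154. 154.] [48. 59.]
16 8 [147. 152. 153.] [46. 79.]
24 12 [146. 151. 153.] [48. 84.]
32 10 [146. 150. 153.] [45. 86.]
40 14 [148. 150. 152.] [42. 87.]
48 11 [147. 149. 152.] [41. 83.]
56 8 [150. 152. 154.] [38. 54.]
64 7 [149. 151. 153.] [40. 54.]
top
-64 23 [151. 156. 159.] [47. 65.]
-56 28 [154. 156. 158.] [48. 65.]
-48 18 [153. 156. 159.] [47. 66.]
40 1 [155. 155. 155.] [28. 28.]
48 1 [151. 151. 151.] [28. 28.]
```

View pics/s19.png

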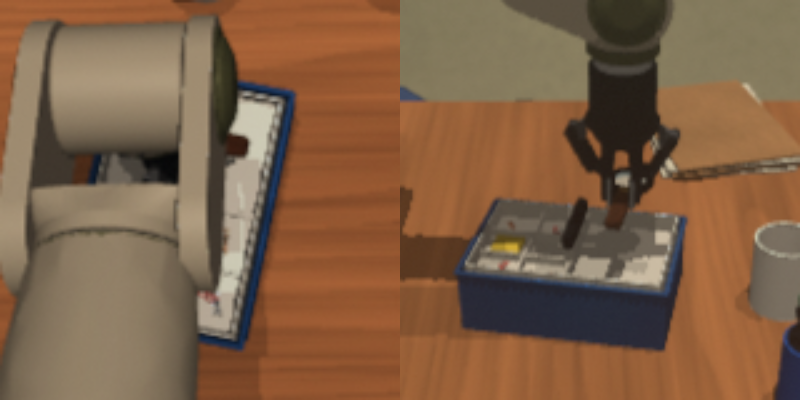

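>>> drive_tool(
  gripper=[1,1,1,1,1,1,1,1],
  offset=[
    [0,0.02,0],
    [0,0.02,0.0005],
    [0,0.015,0],
    [0,0.01,0],
    [0,0.005,0],
    [0,0.003,0],
    [0,0,0],
    [0,0,0],
  ],
  turn=[0,0,0,0,0,0,0,0],
)

```text
time_s: 28.83
eef_pos: [576.2, 128.2, 52.3]
ee_rot: [0.703, -0.703, 0.073, -0.073]
force: [-0.5, -1.0, -0.5]
grip_width: 0.219
```

>>> drive_tool(
  gripper=[1,1,1,1,1],
  offset=[
    [0,0.002,0],
    [0,0.001,0],
    [0,0.001,0],
    [0,0,0],
    [0,0,0],
  ],
  turn=[0,0,0,0,0],
)

```text
time_s: 29.25
eef_pos: [576.0, 128.4, 47.8]
ee_rot: [0.703, -0.703, 0.073, -0.073]
force: [0.6, -1.8, -0.4]
grip_width: 0.22
```

>>> drive_tool(
  gripper=[1,1,1,1,1],
  offset=[
    [0,0.001,0],
    [0,0.001,0],
    [0,0,0],
    [0,0,0],
    [0,0,0],
  ],
  turn=[0,0,0,0,0],
)

```text
time_s: 29.67
eef_pos: [575.9, 128.4, 45.9]
ee_rot: [0.703, -0.703, 0.073, -0.073]
force: [-1.6, -1.2, 3.3]
grip_width: 0.221
```

```bash
python3 - <<'E'
from h import *
im,d=ctrl.capture('side'); print(pose()[:2],ctrl.sense()['force'],ctrl.sense()['wrist_torque'])
cv2.imwrite('pics/s20.png',cv2.resize(im[110:230,170:290,::-1],None,fx=5,fy=5))
E
```

```text
(array([575.9231316 , 128.39426712,  45.89071411]), np.float64(-11.853871485381031)) [-0.68468779 -1.63165195  2.64197504] [-0.21410083  0.15284024 -0.02761451]
```

View pics/s20.png

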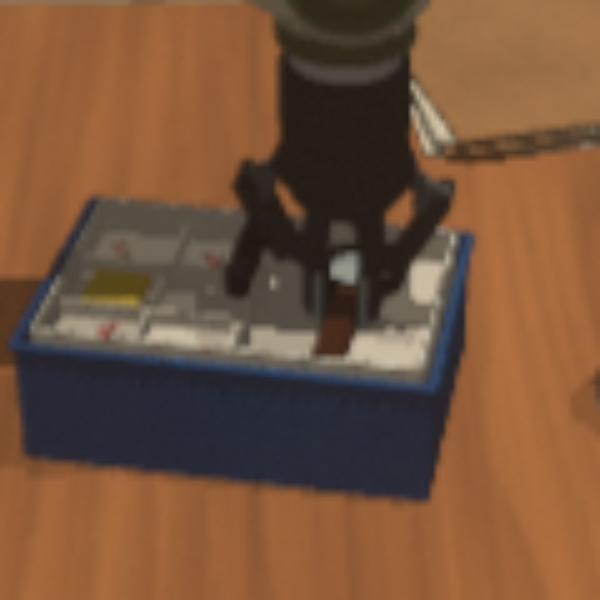

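>>> drive_tool(
  gripper=[0.72,0.68,0.65,0.65,0.65,0.65],
  offset=[
    [0,0,0],
    [0,0,0],
    [0,0,0],
    [0,0,0],
    [0,0,0],
    [0,0,0],
  ],
  turn=[0,0,0,0,0,0],
)

```text
time_s: 30.22
eef_pos: [575.8, 128.4, 45.6]
ee_rot: [0.703, -0.703, 0.073, -0.073]
force: [1.3, -0.2, -0.4]
grip_width: 0.35
```

Released without force on the gripper; withdraw straight up, then clear of the view.

>>> drive_tool(
  gripper=[0.65,0.65,0.65,0.65,0.65,0.65,0.65,0.65,0.65,0.65,0.65,0.65,0.65,0.65],
  offset=[
    [0,-0.005,0],
    [0,-0.015,0],
    [0,-0.03,0],
    [0,-0.035,0],
    [0,-0.035,0],
    [0,-0.035,0],
    [0,0,-0.035],
    [0,0,-0.035],
    [0,0,-0.035],
    [0,0,-0.035],
    [0,0,-0.035],
    [0,0,-0.035],
    [0,0,-0.035],
    [0,0,0],
  ],
  turn=[0,0,0,0,0,0,0,0,0,0,0,0,0,0],
)

```text
time_s: 31.38
eef_pos: [524.4, -116.4, 201.1]
ee_rot: [-0.703, 0.704, -0.075, 0.075]
force: [0.2, -0.4, -0.6]
grip_width: 0.349
```

```bash
python3 - <<'E'
from h import *
im,d=ctrl.capture('side');im2,d2=ctrl.capture('top');print(pose()[:2],ctrl.sense()['force'])
cv2.imwrite('pics/s21.png',np.hstack([cv2.resize(im2[150:300,130:280,::-1],(400,400)),cv2.resize(im[100:260,130:290,::-1],(400,400))]))
cv2.imwrite('pics/t21.png',im2[...,::-1])
c,s=np.cos(np.radians(-11.9)),np.sin(np.radians(-11.9))
P=cloud('top',d2.astype(float)); Z=P[...,2]
X=(P[...,0]-519.5)*c+(P[...,1]-145.6)*s; Y=-(P[...,0]-519.5)*s+(P[...,1]-145.6)*c
m=(d2>0)&(X>8)&(X<108)&(abs(Y)<74)&(Z>50)&(im2.min(-1)>90)
A=np.c_[X[m],Y[m],np.ones(m.sum())]; print('floor',np.linalg.lstsq(A,Z[m],rcond=None)[0],np.median(Z[m]))
m=(d2>0)&(X>12)&(X<108)&(abs(Y)<80)&(Z>69.5)&(Z<86)&(im2.mean(-1)<90)
for y in range(-80,80,8):
    k=m&(Y>=y)&(Y<y+8)
    if k.sum(): print(y,k.sum(),np.percentile(Z[k],[5,50,95]).round(),np.percentile(X[k],[3,97]).round())
m=(d2>0)&(abs(X)<15)&(abs(Y)<60)&(Z>105); print('bar',cv2.minAreaRect(np.stack([X[m],Y[m]],1).astype(np.float32)),np.median(Z[m]))
E
```

```text
(array([ 525.25502292, -112.3357826 ,  201.04357262]), np.float64(-11.991318201966639)) [-0.22311752 -0.32385056  0.44027642]
floor [-1.90958301e-03  2.58632707e-02  6.59868921e+01] 65.10704556275499
-64 12 [72. 78. 80.] [49. 62.]
-56 22 [76. 78. 80.] [49. 65.]
-48 23 [75. 79. 81.] [49. 65.]
-40 21 [76. 78. 82.] [49. 66.]
-32 23 [77. 78. 81.] [49. 65.]
-24 19 [75. 78. 80.] [49. 66.]
-16 22 [76. 78. 80.] [49. 65.]
-8 23 [74. 78. 81.] [49. 65.]
0 21 [76. 78. 82.] [50. 66.]
8 13 [76. 78. 81.] [50. 65.]
16 15 [72. 77. 78.] [45. 72.]
24 41 [71. 76. 79.] [37. 78.]
32 27 [73. 76. 79.] [32. 84.]
40 20 [73. 75. 78.] [30. 85.]
48 24 [71. 75. 79.] [30. 87.]
56 27 [72. 76. 78.] [32. 85.]
64 42 [71. 75. 78.] [38. 80.]
72 46 [72. 75. 78.] [ 23. 102.]
bar ((-0.35375452041625977, 2.4063034057617188), (14.010420799255371, 94.32611846923828), 0.1850605607032776) 120.50109822871076
```

View pics/s21.png

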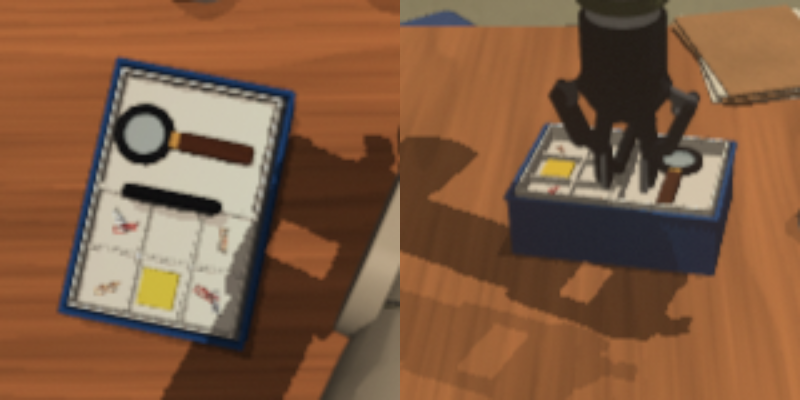

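View pics/t21.png

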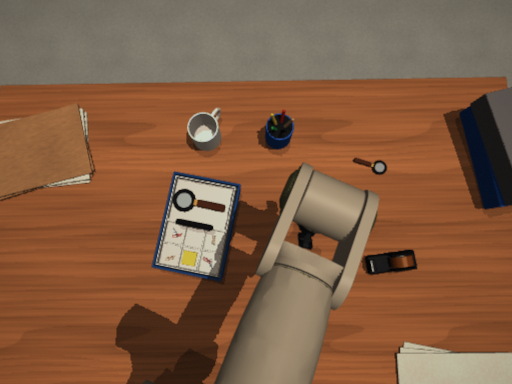

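```bash
python3 - <<'E'
from h import *
im2,d2=ctrl.capture('top'); P=cloud('top',d2.astype(float)); Z=P[...,2]
c,s=np.cos(np.radians(-11.9)),np.sin(np.radians(-11.9))
X=(P[...,0]-520.2)*c+(P[...,1]-147)*s; Y=-(P[...,0]-520.2)*s+(P[...,1]-147)*c
m=(d2>0)&(X>8)&(X<105)&(abs(Y)<62)&(Z>58)&(Z<70)&(im2.min(-1)>90)
A=np.c_[X[m],Y[m],np.ones(m.sum())]; print('floor',np.linalg.lstsq(A,Z[m],rcond=None)[0],m.sum())
m=(d2>0)&(abs(X)<15)&(abs(Y)<60)&(Z>105); A=np.c_[X[m],Y[m],np.ones(m.sum())];print('bar',np.linalg.lstsq(A,Z[m],rcond=None)[0])
for y0 in(-80,80):
  for x0 in(-80,0,80):
    k=(d2>0)&(abs(X-x0)<30)&(abs(Y-y0)<6)&(im2.min(-1)>110)&(Z>76)&(Z<97); print(y0,x0,k.sum(),np.percentile(Z[k],[50,90]) if k.sum() else '',np.median(Y[k]) if k.sum() else '')
for r in ctrl.pinpoint('top','tray')[:1]+ctrl.pinpoint('top','glass')[:3]: print(r['score'],towld('top',r['centre']))
E
```

```text
floor [9.18214517e-04 1.55238994e-03 6.47687088e+01] 1157
bar [9.26146003e-02 1.18263886e-02 1.20406964e+02]
-80 -80 0  
-80 0 15 [85.30815185 88.39861982] -77.47657329623021
-80 80 28 [87.70694191 90.07591682] -77.89127986035896
80 -80 28 [86.76723951 89.33537751] 77.9935052227261
80 0 35 [86.08347063 89.10904455] 78.26287645847441
80 80 30 [86.6803744  89.27628683] 78.8983840793845
0.84 [519.53233291 142.26620047  66.55907134]
0.91 [577.35840735 141.28303015  65.93578068]
0.54 [ 688.56031977 -328.04036427   -1.03955897]
```

```bash
python3 -c "
from rig import ctrl
s=ctrl.sense();print(s['dq'].round(3),s['time_s']);print(ctrl.finish_job())"
```

```text
[ 0.007  0.003  0.    -0.002 -0.002 -0.002] 31.6333
the job is handed in; nothing more can be done
None
```

The box is packed and I handed the job in at about 31.6 s. No verdict was reported. I put the stapler and the punch in their recesses, then the tray on its shoulders, then the larger (140 mm) reading glass in the long compartment.

**Last checks:**
- **Stapler and punch:** seen upright in their recesses just before the tray covered them, each about 2 to 3 mm from centre. They cannot be seen since.
- **Tray:** its floor reads 64.8 mm, where 65 mm is expected when seated. It is level to about 0.002 rad and about 1 to 2 mm off centre.
- **Reading glass:** flat at about x = 57 mm and y = +3 to +5 mm in the tray's frame.
- **Bystanders:** the mug, pen pot and tape dispenser look unmoved in the top picture.
- **Arm:** stopped above everything, touching nothing.

**What failed or disagreed:**
- **Missed grasp:** the first grasp on the glass closed on air, because the fingertips stand about 20 mm above the reported TCP. I went lower and the second grasp held.
- **Hard touches:** setting down the stapler peaked at about 31 N on the wrist, and the tray at about 14 N.
- **Tray shift:** the tray seems to have slid about 2 mm while the glass was being placed.
- **Camera bias:** the two cameras differed by about 5 mm in y; I used the top one.
- **Level fit:** one fit of the tray floor gave a slope of 0.026 rad because wall pixels were mixed in. The cleaned fit and the wall heights show it level.

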